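Build and chock a small stack of tubes on a V-cradle

TASK

One grey tube already lies in the V of the plywood cradle. Lay the other grey tube on the sloping bearers so that it rests against the first, then stand the yellow chock on the bearers with its sloping face snug against that tube's open side so it cannot roll back, and only then lay the copper tube on top, in the groove between the two grey ones, without dropping it. Let the tubes' ends and the chock line up with the first tube to within about 2 cm, and leave the first tube and the tools lying around where they are.

Things in the scene. Friction and masses are not known exactly. Their poses are not given: they have to be found in the camera images.
- cradle: Fixed plywood V-cradle: two bearers 20 mm thick at x = -45 and +45 mm of its frame, low bars between them. Origin: underside, middle; x along the tubes, y up the slope. At its -y end a V, cheek 61 mm high; from y = -30 mm (z = 34) a straight bed rises 3 deg to its open end at y = 85 mm (z = 40). A tube let go on the bed (say axis at y = 40, z = 62) rolls down to the tube in the V.
- seat_beside (a point): Fixed point of the cradle: where the middle of the second grey tube comes to lie, on the bed and touching the tube in the V (y = 2.0, z = 59.7 mm in the cradle's frame). Axes as the cradle's.
- seat_top (a point): Fixed point of the cradle: where the middle of the top tube comes to lie (y = -27.4, z = 97.7 mm in the cradle's frame). The second grey tube's top is only 14 mm below this height, right beside it, and the first one's 20 mm: fingertips must stay less than about 12 mm below the axis of the tube let down here. Axes as the cradle's.
- chock_place (a point): Fixed point of the cradle: where chock_grip is when the chock stands on the bed touching the second tube (y = 46.1, z = 88.0 mm in the cradle's frame). Axes as the cradle's; the chock's own axes are then parallel to them but for the 3 deg slope of the bed.
- tube_laid: First grey steel tube, already lying in the V of the cradle, its middle at x = 0, y = -45.6, z = 53.2 mm of the cradle. 48 mm diameter, 160 mm long, about 0.3 kg. Origin: its middle, on its axis; its x axis runs along the tube, y and z turn as it rolls.
- tube_grey: Loose grey steel tube, lying on the counter left or right of the cradle, free to roll. 48 mm diameter, 160 mm long, about 0.3 kg. Origin: its middle, on its axis; its x axis runs along the tube, y and z turn as it rolls.
- tube_copper: Loose copper-coloured tube, lying on the counter left or right of the cradle, free to roll. 48 mm diameter, 160 mm long, about 0.3 kg. Origin: its middle, on its axis; its x axis runs along the tube, y and z turn as it rolls.
- chock_grip (a point): Yellow sheet-steel chock, black upright grip, 0.15 kg, loose at the left. Point: centre of the grip, 50 mm above the underside. Grip: 20 mm thick along x, 30 mm along y, top 16 mm above the point. Chock: 110 mm long in x; in y from 32 mm on the -y side of the point to 16 mm on the +y side; 45 deg face, 28 mm high, looks to -y. Touching a tube on the same plane, the point is 45.5 mm from its axis.
- wall_cabinet: Closed white wall cabinet above the left rear of the counter, fixed: its underside is 455 mm above the counter, its door front at about world x = 0.57, from y = 0.16 to 0.46; the door handle stands out to about x = 0.52. Keep the wrist clear of it when working on the left.
- marker_red: Bystander: white marker with a red cap, 127 mm, lying at the front edge; leave where it is.
- marker_black: Bystander: black marker, 127 mm, lying at the front left; leave where it is.
- wood_block: Bystander: pale wood offcut, 40 x 65 x 22 mm, at the back; leave where it is.

How it is judged:
By the outcome, as a careful person would: the job done as asked, in the order asked, and still so for the second after the job is handed in, with the robot touching nothing.
It also fails if it takes over 72 s, if anything falls off the work surface, if the arm or the gripper's body presses on something with over 40 N, if the wrist force passes 120 N, or if a joint passes its speed limit or range.

ROBOT

A 6-joint arm with a two-finger parallel gripper is mounted at the origin on a cart in front of the work surface, level with it; the furniture and walls round the work are solid. World frame = base frame: x ahead of the robot, y to its left, z up, the work surface at z = 0. Lengths are in m, angles in rad, forces in N, time in s.
With the tool pointing down it reaches from about 0.275 to 0.825 m from the base axis. Payload 5.2 kg.
Tool frame: the origin (TCP) lies on the centre line of the jaws, within the pads' length; the fingertips stand 22 mm ahead of it and the grasp point (between the pads) lies 3 mm ahead of it (r.tip_extent is the distance from the TCP to the fingertips, in m); z points along the fingers, y is the direction in which the jaws open and shut (so a half turn about z gives the same grasp; the last joint's range is limited). The gripper opens to 93 mm and grips with 3 to 60 N. Pads are 15 mm wide; open, the fingers measure 128 mm over their backs; the gripper's body (75 mm by 188 mm) begins 65 mm behind the grasp point.
Start: joints at [1.054, 0.259, 1.535, -0, 1.348, -0.203], TCP at [0.17, 0.523, 0.241] pointing down, gripper open.
Joint ranges: [-3.14, 3.14], [-0.91, 2.08], [0.19, 2.58], [-1.22, 4.36], [0.22, 2.71], [-3.12, 3.12]. Speed limits (rad/s): [2.57, 2.57, 3.14, 3.14, 3.14, 3.14].

INTERFACE

Orientations are given as a unit quaternion [x, y, z, w].
In Python, from bench import r gives the robot as it stands. The module is installed in compiled form; this text tells all that it offers.
- The arm moves only by the tool play_rows, never from a script. Its arguments are lists of equal length, an entry for each row: "hand": the finger opening in m, from 0 to 0.093; "delta_pos": the shift along the tool's x, y, z in m, a list of three; "rotation": the turn, a rotation vector about the tool's x, y, z in rad, a list of three. In form: {"hand": [hand, ...], "delta_pos": [[dx, dy, dz], ...], "rotation": [[wx, wy, wz], ...]}. A call has 1 to 8 rows; each row shifts and turns the commanded pose from where the row before left it, along the tool's axes as they then stand; what a row does not reach is not made up. A row lasts 1/12 s, in which the tool goes at most 41.7 mm and 7.16 degrees, less where a joint would pass 70% of its speed; a pose out of reach is approached as far as the arm can. A call is refused whole if a number of a shift passes 0.0417 or a number of a turn 0.125, either way. A call with a gripper value outside its range is refused whole. The fingers move at their own pace and stop on an object; "grip_force" is the grip in N (left out, the last holds). Time passes only in rows, so rows that do not move let the fingers close. It gives the time, the measured TCP pose, the force and the opening at its end, in the units of the state.
- r.observe(): the state, without advancing time (a new reading comes with each control period).
- r.grab_frame(name): name is "side" or "top"; returns a dict with "img" (480x640x3 uint8, red, green, blue), "camera_matrix" (3x3 intrinsics, pixels), "pose" (4x4, takes a point from camera to world coordinates). Camera axes: x right, y down, z forward; pixel columns grow to the right and rows downward; lengths in m; the calibration is good to about 2 mm. A picture is of the moment at which its call begins. There is no depth.
- r.finish_job(): hands the job in, once; it reports no verdict.
The state is a dict: "time": time; "q": joint angles; "qd": joint speeds; "joint_torque": joint torques, N m; "position": TCP position; "eef_rot": TCP orientation; "wrist_force": force on the tool from outside, world axes, zero at the start; "wrist_torque": the same for the moment, N m; "opening": finger opening in m.
Only numpy, scipy, OpenCV 4.12 (cv2) and the standard library are available. Lean on these libraries where they do the work, as an engineer would, in place of code of your own. Each camera call takes 0.05 s, during which the arm holds its last target.

## Working session

There is one attempt and no reset: what is moved stays moved. The work goes in short steps, Python scripts to look and compute and a tool call to move; the robot and the scene stay as the last step left them, time stands still between calls to the robot, and variables do not carry over. Pictures are saved under pics/ and viewed, and the job is handed in when it is done.

Besides the shell and the picture viewer there is one more tool, called after ">>>" as name(argument=value, ...) on one line, values as JSON. play_rows: Moves the arm, as the interface text tells. Its arguments: {"type":"object","properties":{"hand":{"type":"array","items":{"type":"number"}},"delta_pos":{"type":"array","items":{"type":"array","items":{"type":"number"}}},"rotation":{"type":"array","items":{"type":"array","items":{"type":"number"}}},"grip_force":{"type":"number"}},"required":["hand","delta_pos","rotation"]}

```bash
mkdir -p pics; python3 - <<'E'
from bench import r
import cv2,numpy as np
s=r.observe()
for k,v in s.items(): print(k,np.round(v,4))
for n in("side","top"):
    f=r.grab_frame(n); cv2.imwrite(f"pics/{n}0.png",f["img"][:,:,::-1]); print(n,f["camera_matrix"],np.round(f["pose"],4))
    np.savez(f"{n}0.npz",**f)
E
```

```text
time 0.0
q [ 1.0542  0.2593  1.5361  0.      1.348  -0.2028]
qd [-0.0005  0.001   0.0012  0.0009  0.0017 -0.0028]
joint_torque [ 1.40000e-03 -4.37317e+01 -2.84005e+01  7.19000e-02  4.14000e-02
 -1.00000e-04]
position [0.1695 0.5227 0.2398]
eef_rot [ 1.562e-01  9.877e-01 -8.000e-04 -3.000e-04]
wrist_force [ 0.3923 -0.4624 -0.0059]
wrist_torque [-0.0447  0.0285  0.0672]
opening 0.0927
side [[518.19409883   0.         330.13617059]
 [  0.         518.19409883 232.02997059]
 [  0.           0.           1.        ]] [[ 0.9994 -0.0318  0.0128  0.5401]
 [-0.0274 -0.5165  0.8558 -1.3064]
 [-0.0206 -0.8557 -0.5171  1.0995]
 [ 0.      0.      0.      1.    ]]
top [[492.96088951   0.         315.41769183]
 [  0.         492.96088951 236.2308018 ]
 [  0.           0.           1.        ]] [[-2.0590e-01 -9.2220e-01  3.2720e-01  1.4660e-01]
 [-9.7860e-01  1.9400e-01 -6.9000e-02  1.6980e-01]
 [ 1.0000e-04 -3.3440e-01 -9.4240e-01  1.5297e+00]
 [ 0.0000e+00  0.0000e+00  0.0000e+00  1.0000e+00]]
```

View pics/side0.png

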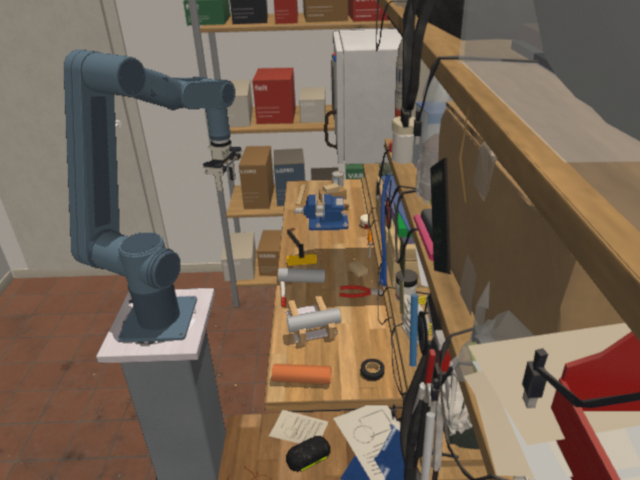

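View pics/top0.png

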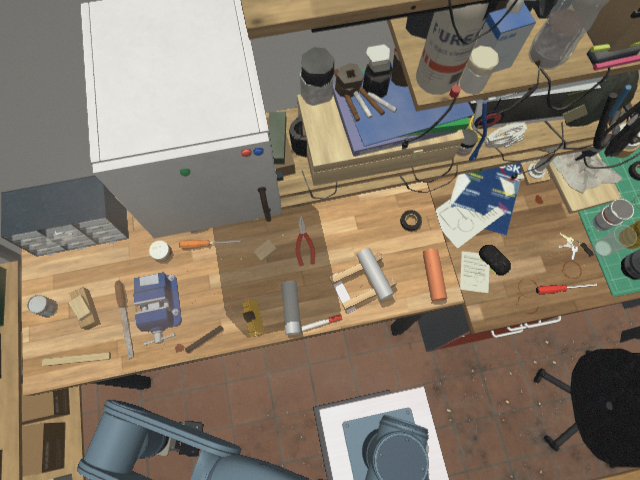

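```bash
python3 - <<'E'
import cv2,numpy as np
a=cv2.imread("pics/top0.png"); c=a[210:350,230:460]; cv2.imwrite("pics/topz.png",cv2.resize(c,None,fx=3.4,fy=3.4,interpolation=cv2.INTER_CUBIC))
a=cv2.imread("pics/side0.png"); c=a[220:400,250:400]; cv2.imwrite("pics/sidez.png",cv2.resize(c,None,fx=3.3,fy=3.3,interpolation=cv2.INTER_CUBIC))
E
```

```text
(no output)
```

View pics/topz.png

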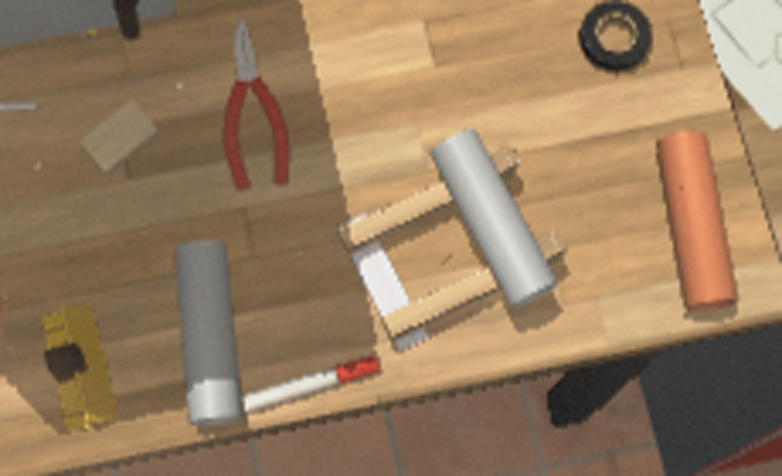

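View pics/sidez.png

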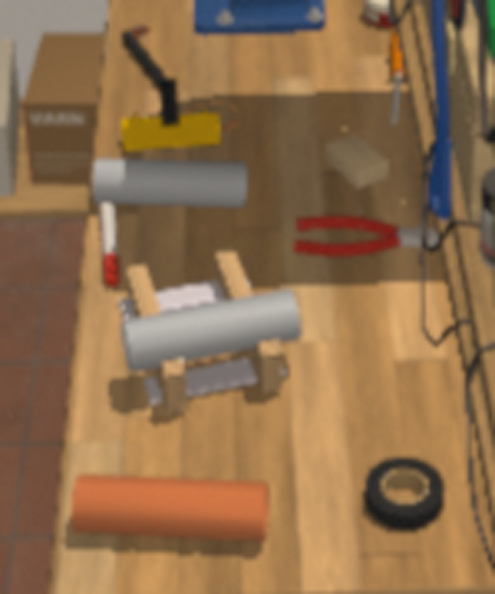

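```bash
cat > h.py <<'E'
import cv2,numpy as np
from scipy.optimize import minimize
from scipy.spatial.transform import Rotation as R
def load(n): return dict(np.load(n))
def proj(f,P):
    T=np.linalg.inv(f["pose"]); p=(T[:3,:3]@np.asarray(P,float).T).T+T[:3,3]
    q=(f["camera_matrix"]@p.T).T; return q[:,:2]/q[:,2:]
def ray(f,uv,z):
    d=f["pose"][:3,:3]@np.linalg.inv(f["camera_matrix"])@np.array([uv[0],uv[1],1.]); o=f["pose"][:3,3]
    return o+d*(z-o[2])/d[2]
t=np.linspace(0,2*np.pi,48,endpoint=False)
def cyl(x,y,yaw,z=.024,rad=.024,L=.16):
    c,s=np.cos(yaw),np.sin(yaw)
    P=[]
    for e in(-L/2,L/2):
        for a in t: P.append([x+e*c-rad*np.cos(a)*s,y+e*s+rad*np.cos(a)*c,z+rad*np.sin(a)])
    return np.array(P)
def hull(f,P): return cv2.convexHull(proj(f,P).astype(np.float32))[:,0]
def gradmag(f,s=1.0):
    im=cv2.GaussianBlur(f["img"].astype(np.float32),(0,0),s)
    g=np.zeros(im.shape[:2])
    gx=np.stack([cv2.Sobel(im[:,:,i],cv2.CV_32F,1,0) for i in range(3)]);gy=np.stack([cv2.Sobel(im[:,:,i],cv2.CV_32F,0,1) for i in range(3)])
    return np.sqrt((gx**2+gy**2).sum(0))
def sample(g,h,n=200):
    h=np.vstack([h,h[:1]]); d=np.r_[0,np.cumsum(np.linalg.norm(np.diff(h,axis=0),axis=1))]
    s=np.linspace(0,d[-1],n,endpoint=False); u=np.interp(s,d,h[:,0]);v=np.interp(s,d,h[:,1])
    return cv2.remap(g.astype(np.float32),u.astype(np.float32)[None],v.astype(np.float32)[None],cv2.INTER_LINEAR)[0]
def fit(fs,p0,model):
    p=np.array(p0,float)
    for s in(2.5,1.2,.8):
        gs=[gradmag(f,s) for f in fs]
        def c(p): return -sum(np.sqrt(sample(g,hull(f,model(p)))).mean() for f,g in zip(fs,gs))
        st=np.array([.008,.008,.06])*(1 if s>2 else .5)
        best=None
        for k in [p]+[p+st*np.array(d) for d in((1,0,0),(-1,0,0),(0,1,0),(0,-1,0),(0,0,1),(0,0,-1))]:
            m=minimize(c,k,method="Nelder-Mead",options=dict(initial_simplex=np.vstack([k]+[k+st*e for e in np.eye(3)]),xatol=1e-5,fatol=1e-4))
            if best is None or m.fun<best.fun: best=m
        p=best.x
    return p,best.fun
E
python3 - <<'E'
from h import *
T=load("top0.npz");S=load("side0.npz")
Z=lambda u,v:(230+u/3.4,210+v/3.4)
def ends(a,b,z=.045):
    A=ray(T,Z(*a),z);B=ray(T,Z(*b),z);m=(A+B)/2;d=B-A;return [m[0],m[1],np.arctan2(d[1],d[0])],np.linalg.norm(d)
g={}
for n,a,b,z in(("grey",(215,405),(202,255),.024),("copper",(710,295),(682,145),.024),("laid",(527,290),(456,148),.0532)):
    p0,L=ends(a,b,z+.02)
    mod=lambda p,z=z: cyl(*p,z=z)
    print(n,np.round(p0,4),round(L,3))
    for fs,l in(([T,S],"both"),([T],"top"),([S],"side")):
        p,c=fit(fs,p0,mod); print("  ",l,np.round(p,4),round(c,2))
        if l=="both": g[n]=p
for f,n in((T,"top"),(S,"side")):
    im=f["img"][:,:,::-1].copy(); im=cv2.resize(im,None,fx=4,fy=4,interpolation=cv2.INTER_CUBIC)
    for k,p in g.items():
        cv2.polylines(im,[np.int32(hull(f,cyl(*p,z=.0532 if k=="laid" else .024))*4+2)],True,(0,255,0),1)
    c=im[860:1380,940:1720] if n=="top" else im[900:1560,1040:1560]
    cv2.imwrite(f"pics/fit_{n}.png",c[:600,:800] if n=="top" else cv2.resize(c,None,fx=.9,fy=.9))
E
```

```text
grey [ 0.4548  0.1798 -0.1056] 0.136
   both [ 0.4576  0.1818 -0.0715] -24.21
   top [ 0.4585  0.1806 -0.0717] -11.83
   side [ 0.4556  0.1863 -0.0841] -13.15
copper [ 0.4628 -0.2762 -0.1079] 0.142
   both [ 0.458  -0.278  -0.0902] -23.65
   top [ 0.4455 -0.2775 -0.092 ] -14.7
   side [ 0.4646 -0.2928 -0.102 ] -10.18
laid [ 0.4953 -0.0877  0.2105] 0.144
   both [ 0.5017 -0.087   0.2172] -27.89
   top [ 0.4785 -0.0928  0.2148] -14.85
   side [ 0.5025 -0.0663 -0.0557] -14.12
```

View pics/fit_top.png

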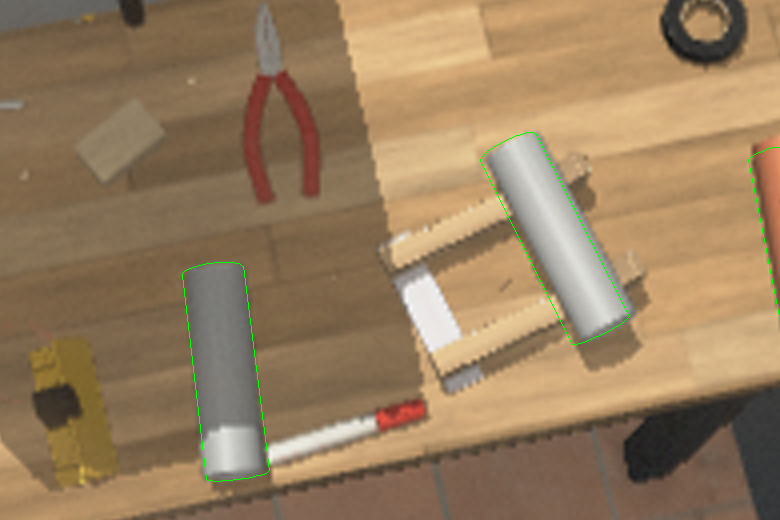

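View pics/fit_side.png

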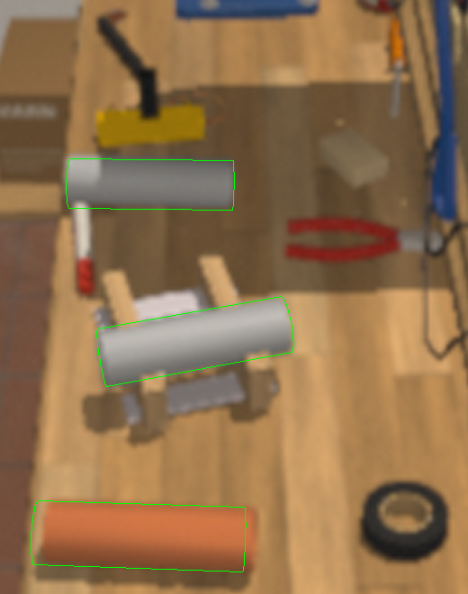

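```bash
cat >> h.py <<'E'
def gc(f,P0,thr=6,k=8):
    """grabCut mask at k x upscale around hull"""
    h0=hull(f,P0); lo=np.floor(h0.min(0)-14).astype(int); hi=np.ceil(h0.max(0)+14).astype(int); lo=np.maximum(lo,0)
    im=np.ascontiguousarray(f["img"][lo[1]:hi[1],lo[0]:hi[0],::-1]); 
    im=cv2.resize(im,None,fx=k,fy=k,interpolation=cv2.INTER_CUBIC)
    tr=lambda h:np.int32((h-lo+.5)*k-.5)
    m=np.zeros(im.shape[:2],np.uint8); cv2.fillPoly(m,[tr(h0)],1)
    d=lambda px:np.ones((2*int(px*k)+1,)*2,np.uint8)
    M=np.full(m.shape,cv2.GC_BGD,np.uint8); M[cv2.dilate(m,d(thr))>0]=cv2.GC_PR_BGD; M[m>0]=cv2.GC_PR_FGD; M[cv2.erode(m,d(2.2))>0]=cv2.GC_FGD
    cv2.grabCut(im,M,None,np.zeros((1,65)),np.zeros((1,65)),6,cv2.GC_INIT_WITH_MASK)
    fg=((M==1)|(M==3)).astype(np.uint8)
    n,l,st,_=cv2.connectedComponentsWithStats(fg); fg=(l==1+np.argmax(st[1:,4])).astype(np.uint8)
    return fg,im,tr
def fitmask(items,p0,model,st=(.006,.006,.05)):
    """items: list of (f,mask,tr)"""
    def c(p):
        e=0
        for f,m,tr in items:
            q=np.zeros_like(m); cv2.fillPoly(q,[tr(hull(f,model(p)))],1); e+=1-(q&m).sum()/max((q|m).sum(),1)
        return e
    p=np.array(p0,float)
    for i in range(4):
        s=np.array(st)/(1+i)*(-1)**i
        m=minimize(c,p,method="Nelder-Mead",options=dict(initial_simplex=np.vstack([p]+[p+s*e for e in np.eye(len(p))]),xatol=2e-5,fatol=1e-5)); p=m.x
    return p,m.fun
E
cat > f1.py <<'E'
from h import *
T=load("top0.npz");S=load("side0.npz")
tiles=[]
for n,p0,z in(("grey",[.4576,.1818,-.0715],.024),("copper",[.462,-.283,-.09],.024),("laid",[.498,-.09,.217],.0532)):
    mod=lambda p,z=z: cyl(*p,z=z)
    it=[]
    for f in(T,S):
        m,im,tr=gc(f,mod(p0)); it.append((f,m,tr)); 
        it[-1]+=(im,)
    pb,c=fitmask([i[:3] for i in it],p0,mod); print(n,"both",np.round(pb,4),round(c,3))
    for i,l in zip(it,("top","side")):
        p,c=fitmask([i[:3]],pb,mod); print("   ",l,np.round(p,4),round(c,3))
        v=i[3].copy(); cs,_=cv2.findContours(i[1],0,1); cv2.drawContours(v,cs,-1,(255,0,255),2); cv2.polylines(v,[i[2](hull(i[0],mod(pb)))],True,(0,255,0),2)
        h=v.shape; s=min(260/h[1],280/h[0]); v=cv2.resize(v,None,fx=s,fy=s,interpolation=cv2.INTER_AREA); w=np.zeros((290,265,3),np.uint8); w[:v.shape[0],:v.shape[1]]=v; tiles.append(w)
cv2.imwrite("pics/tiles.png",np.vstack([np.hstack(tiles[0::2]),np.hstack(tiles[1::2])]))
E
python3 f1.py
```

```text
grey both [ 0.4574  0.1821 -0.099 ] 0.122
    top [ 0.4568  0.1817 -0.092 ] 0.028
    side [ 0.458   0.1855 -0.0929] 0.038
copper both [ 0.4662 -0.2813 -0.111 ] 0.292
    top [ 0.4652 -0.2812 -0.1108] 0.078
    side [ 0.4661 -0.2819 -0.1196] 0.211
laid both [ 0.501  -0.0902  0.2308] 0.185
    top [ 0.501  -0.0923  0.2399] 0.053
    side [ 0.5012 -0.0869  0.2388] 0.046
```

View pics/tiles.png

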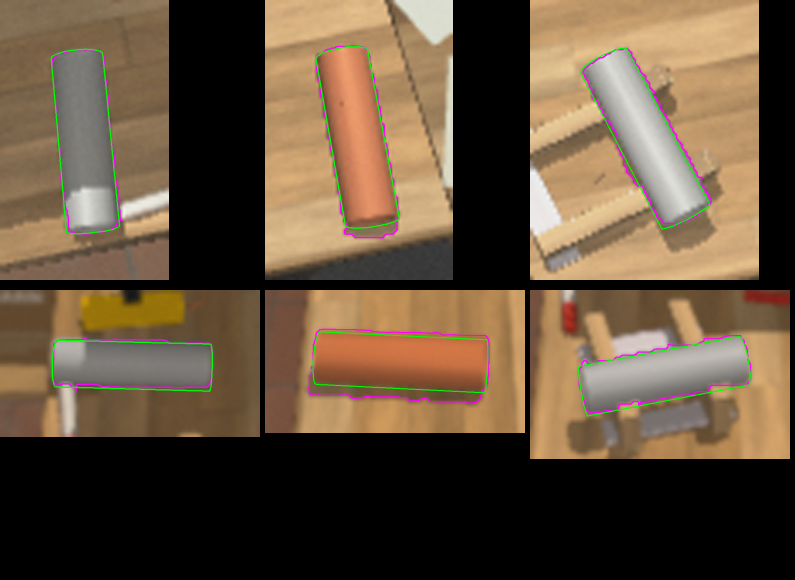

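```bash
cat > f2.py <<'E'
from h import *
T=load("top0.npz");S=load("side0.npz")
def box(p,pr,hx):
    x,y,yaw=p; c,s=np.cos(yaw),np.sin(yaw); P=[]
    for e in(-hx,hx):
        for b,z in pr: P.append([x+e*c-b*s,y+e*s+b*c,z])
    return np.array(P)
body=lambda p:box(p,[(-.032,0),(-.032,.0035),(-.0075,.028),(.016,.028),(.016,0)],.055)
grip=lambda p:box(p,[(-.015,.028),(.015,.028),(.015,.066),(-.015,.066)],.010)
if __name__=="__main__":
    it=[];k=8
    for f,lo,hi in((T,(232,290),(275,345)),(S,(275,225),(330,280))):
        im=cv2.resize(np.ascontiguousarray(f["img"][lo[1]:hi[1],lo[0]:hi[0],::-1]),None,fx=k,fy=k,interpolation=cv2.INTER_CUBIC)
        hsv=cv2.cvtColor(im,cv2.COLOR_BGR2HSV); m=((hsv[:,:,0]>18)&(hsv[:,:,0]<34)&(hsv[:,:,1]>190)&(hsv[:,:,2]>70)).astype(np.uint8)
        m=cv2.morphologyEx(m,cv2.MORPH_OPEN,np.ones((9,9)))
        n,l,st,_=cv2.connectedComponentsWithStats(m); 
        m=np.isin(l,1+np.flatnonzero(st[1:,4]>400)).astype(np.uint8)
        pts=cv2.findNonZero(m); h=cv2.convexHull(pts); mm=np.zeros_like(m); cv2.fillPoly(mm,[h],1)
        tr=lambda q,lo=np.array(lo):np.int32((q-lo+.5)*k-.5)
        it.append((f,mm,tr,im,m))
    p0=list(ray(T,(253,318),.03)[:2])+[0.1]
    p,c=fitmask([i[:3] for i in it],p0,body); print("both",np.round(p,4),c)
    tl=[]
    for i in it:
        q,c=fitmask([i[:3]],p,body);print(np.round(q,4),round(c,3))
        v=i[3].copy(); cs,_=cv2.findContours(i[4],0,1); cv2.drawContours(v,cs,-1,(255,0,255),1)
        for mo,col in((body,(0,255,0)),(grip,(255,255,0))): cv2.polylines(v,[i[2](hull(i[0],mo(p)))],True,col,2)
        w=np.zeros((450,450,3),np.uint8);w[:v.shape[0],:v.shape[1]]=v[:450,:450];tl.append(w)
    cv2.imwrite("pics/ch.png",cv2.resize(np.hstack(tl),None,fx=.88,fy=.88))
E
python3 f2.py
```

```text
Traceback (most recent call last):
  File "f2.py", line 18, in <module>
    pts=cv2.findNonZero(m); h=cv2.convexHull(pts); mm=np.zeros_like(m); cv2.fillPoly(mm,[h],1)
                              ~~~~~~~~~~~~~~^^^^^
cv2.error: OpenCV(4.12.0) /io/opencv/modules/imgproc/src/convhull.cpp:143: error: (-215:Assertion failed) total >= 0 && (depth == CV_32F || depth == CV_32S) in function 'convexHull'
```

```bash
python3 - <<'E'
from h import *
for n,pts in(("top0",[(250,320),(253,303),(258,320),(253,331),(245,305)]),("side0",[(290,259),(302,261),(312,259)])):
    f=load(n+".npz");hs=cv2.cvtColor(f["img"],cv2.COLOR_RGB2HSV)
    for u,v in pts: print(n,u,v,hs[v,u])
E
sed -i 's/hsv\[:,:,1\]>190/hsv[:,:,1]>170/; s/>18)/>15)/' f2.py; python3 f2.py
```

```text
top0 250 320 [13 89 69]
top0 253 303 [ 20 156 129]
top0 258 320 [ 20 164 126]
top0 253 331 [ 19 133 117]
top0 245 305 [ 21 164 151]
side0 290 259 [ 22 238 152]
side0 302 261 [ 22 238 150]
side0 312 259 [ 22 238 150]Traceback (most recent call last):
  File "f2.py", line 18, in <module>
    pts=cv2.findNonZero(m); h=cv2.convexHull(pts); mm=np.zeros_like(m); cv2.fillPoly(mm,[h],1)
                              ~~~~~~~~~~~~~~^^^^^
cv2.error: OpenCV(4.12.0) /io/opencv/modules/imgproc/src/convhull.cpp:143: error: (-215:Assertion failed) total >= 0 && (depth == CV_32F || depth == CV_32S) in function 'convexHull'
```

```bash

sed -i 's/hsv\[:,:,1\]>170/hsv[:,:,1]>125/; s/>15)/>16)/' f2.py; python3 f2.py
```

```text
both [0.4535 0.31   0.0706] 0.15218005569785698
[0.4533 0.3099 0.0752] 0.043
[0.4529 0.3084 0.0678] 0.106
```

View pics/ch.png

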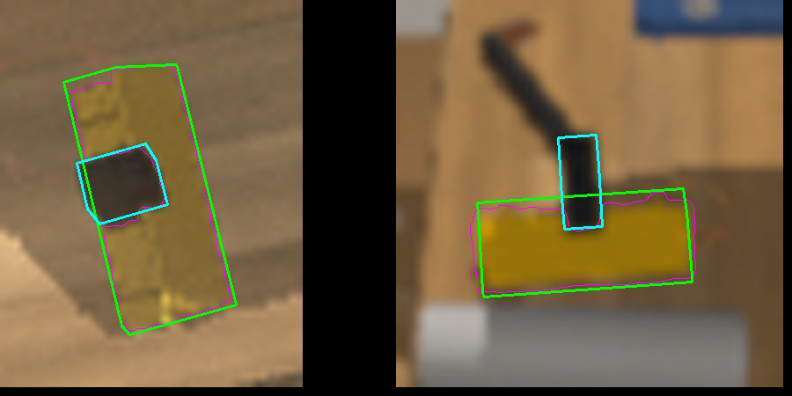

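```bash
cat > pl.py <<'E'
import sys,numpy as np
from bench import r
from scipy.spatial.transform import Rotation as R
def psi(Rm): # tool y angle - 90deg
    a=np.arctan2(Rm[1,1],Rm[0,1])-np.pi/2
    return (a+np.pi/2)%np.pi-np.pi/2
ORG=np.array([.4902,-.0452]);CY=.238
def cr(x,y): c,s=np.cos(CY),np.sin(CY); return ORG+np.array([c*x-s*y,s*x+c*y])
def plan(x,y,z,ps):
    s=r.observe(); M=R.from_quat(s["eef_rot"]).as_matrix(); p=np.array(s["position"])
    wz=-(ps-psi(M))
    Rt=M@R.from_rotvec([0,0,wz]).as_matrix(); d=np.array([x,y,z])-p
    print("t",round(s["time"],2),"pos",np.round(p,4),"psi",round(psi(M),4),"zdir",np.round(M[:,2],3),"F",np.round(s["wrist_force"],1),"open",round(float(s["opening"]),4),"q",np.round(s["q"],2))
    print(" turn wz",round(wz,4)," then shift(tool)",np.round(Rt.T@d,4),"| shift if before turn",np.round(M.T@d,4),"|d|",round(np.linalg.norm(d),4))
if __name__=="__main__":
    a=[float(v) for v in sys.argv[2:]] 
    if sys.argv[1]=="c": x,y=cr(a[0],a[1]); plan(x,y,a[2],CY+(a[3] if len(a)>3 else 0)); print(" tgt",x,y)
    else: plan(*a)
E
python3 pl.py w .457 .184 .11 -.0925
```

```text
t 0.1 pos [0.1695 0.5227 0.2399] psi -0.3138 zdir [-0.001 -0.001 -1.   ] F [0.2 0.3 0.1] open 0.0928 q [ 1.05  0.26  1.54 -0.    1.35 -0.2 ]
 turn wz -0.2213  then shift(tool) [-0.3176 -0.3105  0.1301] | shift if before turn [-0.3781 -0.2333  0.1301] |d| 0.4629
```

>>> play_rows(hand=[0.075, 0.075, 0.075, 0.075, 0.075, 0.075, 0.075, 0.075], delta_pos=[[0, 0, 0], [0, 0, 0], [-0.0227, -0.0222, 0.0093], [-0.0227, -0.0222, 0.0093], [-0.0227, -0.0222, 0.0093], [-0.0227, -0.0222, 0.0093], [-0.0227, -0.0222, 0.0093], [-0.0227, -0.0222, 0.0093]], rotation=[[0, 0, -0.111], [0, 0, -0.11], [0, 0, 0], [0, 0, 0], [0, 0, 0], [0, 0, 0], [0, 0, 0], [0, 0, 0]], grip_force=25)

```text
time: 0.77
position: [0.2934, 0.3765, 0.1842]
eef_rot: [0.046, 0.999, -0.0, -0.0]
wrist_force: [0.6, 0.9, -0.1]
opening: 0.075
```

>>> play_rows(hand=[0.075, 0.075, 0.075, 0.075, 0.075, 0.075, 0.075, 0.075], delta_pos=[[-0.0227, -0.0222, 0.0093], [-0.0227, -0.0222, 0.0093], [-0.0227, -0.0222, 0.0093], [-0.0227, -0.0222, 0.0093], [-0.0227, -0.0222, 0.0093], [-0.0227, -0.0222, 0.0093], [-0.0227, -0.0222, 0.0093], [-0.0227, -0.0222, 0.0093]], rotation=[[0, 0, 0], [0, 0, 0], [0, 0, 0], [0, 0, 0], [0, 0, 0], [0, 0, 0], [0, 0, 0], [0, 0, 0]])

```text
time: 1.43
position: [0.4579, 0.1828, 0.1098]
eef_rot: [0.046, 0.999, -0.0, -0.0]
wrist_force: [-0.4, 1.0, 0.5]
opening: 0.0751
```

```bash
python3 pl.py w .457 .184 .032 -.0925
```

```text
t 1.43 pos [0.4579 0.1828 0.1098] psi -0.0929 zdir [-0.001 -0.    -1.   ] F [-0.4  1.   0.5] open 0.0751 q [ 0.15  0.29  1.85  0.    1.01 -1.32]
 turn wz -0.0004  then shift(tool) [0.001  0.0011 0.0778] | shift if before turn [0.001  0.0011 0.0778] |d| 0.0778
```

>>> play_rows(hand=[0.075, 0.075, 0.075, 0.075, 0.06, 0.045, 0.04, 0.04], delta_pos=[[0.0005, 0.001, 0.022], [0.0005, 0, 0.022], [0, 0, 0.02], [0, 0, 0.014], [0, 0, 0], [0, 0, 0], [0, 0, 0], [0, 0, 0]], rotation=[[0, 0, 0], [0, 0, 0], [0, 0, 0], [0, 0, 0], [0, 0, 0], [0, 0, 0], [0, 0, 0], [0, 0, 0]])

```text
time: 2.1
position: [0.4573, 0.1855, 0.0335]
eef_rot: [0.046, 0.999, 0.0, 0.001]
wrist_force: [0.2, -0.6, 1.2]
opening: 0.0529
```

```bash
cat > snap.py <<'E'
import sys
from h import *
from bench import r
n=sys.argv[1]
for c in("top","side"):
    f=r.grab_frame(c); np.savez(f"{c}{n}.npz",**f)
    b=(230,200,470,350) if c=="top" else (240,180,400,400)
    im=f["img"][b[1]:b[3],b[0]:b[2],::-1]; s=3.3 if c=="top" else 2.7
    cv2.imwrite(f"pics/{c}{n}.png",cv2.resize(im,None,fx=s,fy=s,interpolation=cv2.INTER_CUBIC))
E
python3 snap.py 1; python3 pl.py w .457 .184 .14 -.0925
```

```text
t 2.2 pos [0.4573 0.1856 0.0335] psi -0.0925 zdir [ 0.002  0.    -1.   ] F [ 0.5 -0.7  0.7] open 0.0472 q [ 0.16  0.4   1.92 -0.    0.82 -1.32]
 turn wz 0.0  then shift(tool) [-1.000e-04 -1.500e-03 -1.065e-01] | shift if before turn [-1.000e-04 -1.500e-03 -1.065e-01] |d| 0.1065
```

View pics/side1.png

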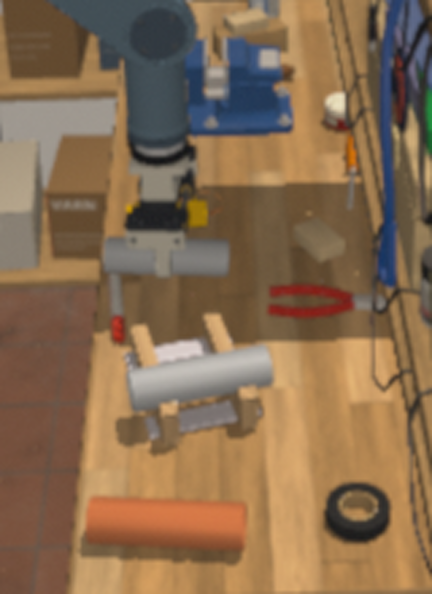

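>>> play_rows(hand=[0.04, 0.04, 0.04, 0.04, 0.04, 0.04, 0.04, 0.04], delta_pos=[[0, 0, 0], [0, 0, 0], [0, 0, -0.005], [0, 0, -0.02], [0, 0, -0.02], [0, 0, -0.02], [0, 0, -0.02], [0, 0, -0.02]], rotation=[[0, 0, 0], [0, 0, 0], [0, 0, 0], [0, 0, 0], [0, 0, 0], [0, 0, 0], [0, 0, 0], [0, 0, 0]])

```text
time: 2.87
position: [0.4557, 0.1852, 0.1382]
eef_rot: [0.046, 0.999, -0.0, -0.001]
wrist_force: [-0.7, 0.4, -3.5]
opening: 0.0474
```

```bash
python3 snap.py 2; python3 pl.py c 0 40 .14;  python3 pl.py c 0 .040 .14
```

```text
t 2.97 pos [0.4582 0.1857 0.1403] psi -0.0927 zdir [ 0.006  0.001 -1.   ] F [ 0.4  0.5 -2.3] open 0.0473 q [ 0.16  0.25  1.81  0.    1.07 -1.32]
 turn wz -0.3307  then shift(tool) [ 2.35000e-02  3.97681e+01 -1.59000e-02] | shift if before turn [ 1.29335e+01  3.76062e+01 -1.59000e-02] |d| 39.7681
 tgt -8.940179054698127 38.8272574845058
t 2.97 pos [0.4582 0.1857 0.1403] psi -0.0927 zdir [ 0.006  0.001 -1.   ] F [ 0.4  0.5 -2.3] open 0.0473 q [ 0.16  0.25  1.81  0.    1.07 -1.32]
 turn wz -0.3307  then shift(tool) [ 0.0234 -0.1919  0.0002] | shift if before turn [-0.0402 -0.1891  0.0002] |d| 0.1934
 tgt 0.4807696209453019 -0.006327542515494201
```

View pics/side2.png

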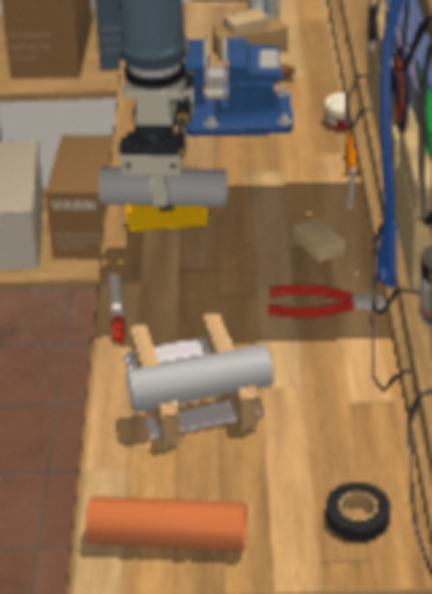

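View pics/top2.png

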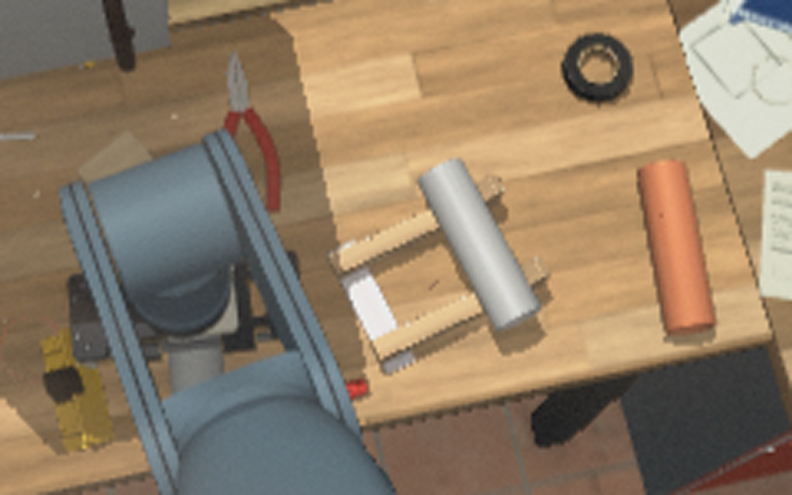

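>>> play_rows(hand=[0.04, 0.04, 0.04, 0.04, 0.04, 0.04, 0.04, 0.04], delta_pos=[[0, 0, 0], [0, 0, 0], [0, 0, 0], [0.0029, -0.02, 0], [0.0029, -0.026, 0], [0.0029, -0.026, 0], [0.0029, -0.026, 0], [0.0029, -0.026, 0]], rotation=[[0, 0, -0.11], [0, 0, -0.11], [0, 0, -0.11], [0, 0, 0], [0, 0, 0], [0, 0, 0], [0, 0, 0], [0, 0, 0]])

```text
time: 3.63
position: [0.4704, 0.0605, 0.1359]
eef_rot: [-0.119, 0.993, 0.0, -0.001]
wrist_force: [0.3, 0.9, -1.9]
opening: 0.0475
```

>>> play_rows(hand=[0.04, 0.04, 0.04, 0.04, 0.04, 0.04, 0.04, 0.04], delta_pos=[[0.0029, -0.026, 0], [0.0029, -0.022, 0], [0.0029, -0.02, 0], [0, 0, 0.015], [0, 0, 0.015], [0, 0, 0.015], [0, 0, 0.007], [0, 0, 0]], rotation=[[0, 0, 0], [0, 0, 0], [0, 0, 0], [0, 0, 0], [0, 0, 0], [0, 0, 0], [0, 0, 0], [0, 0, 0]])

```text
time: 4.3
position: [0.4769, -0.0063, 0.0829]
eef_rot: [-0.118, 0.993, 0.001, -0.003]
wrist_force: [0.3, -0.9, -3.1]
opening: 0.0472
```

```bash
python3 snap.py 3; python3 pl.py c 0 .040 .074
```

```text
t 4.4 pos [ 0.4786 -0.0065  0.085 ] psi 0.2375 zdir [-0.001  0.    -1.   ] F [-0.4  0.9 -1.8] open 0.0473 q [-0.25  0.3   1.9  -0.    0.93 -2.06]
 turn wz -0.0005  then shift(tool) [-0.0021 -0.0003  0.011 ] | shift if before turn [-0.0021 -0.0003  0.011 ] |d| 0.0112
 tgt 0.4807696209453019 -0.006327542515494201
```

View pics/side3.png

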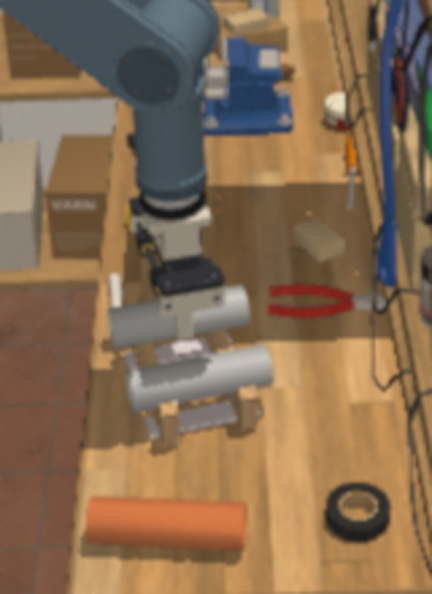

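View pics/top3.png

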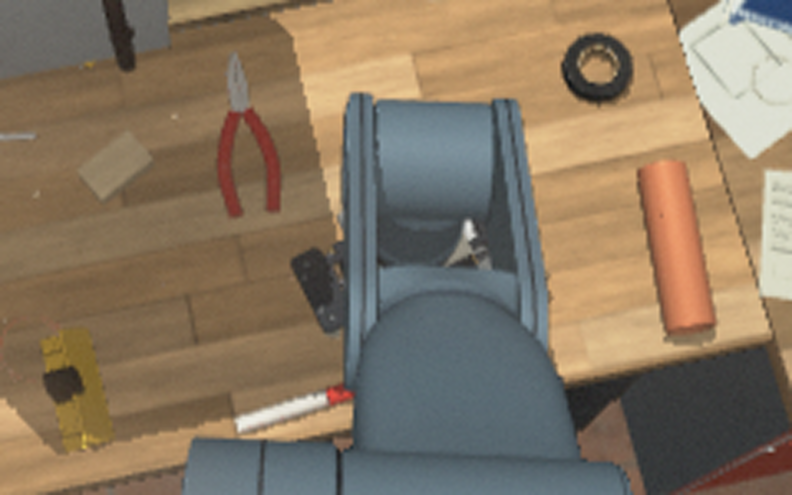

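```bash
python3 - <<'E'
from h import *
f=load("side3.npz"); im=cv2.resize(f["img"][270:350,270:350,::-1],None,fx=7,fy=7,interpolation=cv2.INTER_CUBIC)
for P,c in((cyl(.4786,-.0065,.238,z=.0755),(0,255,0)),(cyl(.501,-.0895,.238,z=.0532),(255,0,255))):
    cv2.polylines(im,[np.int32((hull(f,P)-270+.5)*7)],True,c,1)
cv2.imwrite("pics/ov3.png",im)
E
```

```text
(no output)
```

View pics/ov3.png

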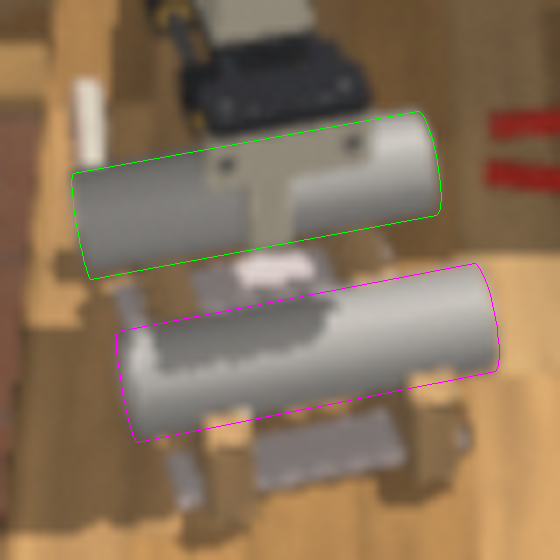

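>>> play_rows(hand=[0.04, 0.04, 0.04, 0.04, 0.04, 0.04], delta_pos=[[-0.001, 0, 0.004], [-0.001, 0, 0.004], [0, 0, 0.003], [0, 0, 0.001], [0, 0, 0.001], [0, 0, 0]], rotation=[[0, 0, 0], [0, 0, 0], [0, 0, 0], [0, 0, 0], [0, 0, 0], [0, 0, 0]])

```text
time: 4.9
position: [0.4809, -0.0062, 0.0724]
eef_rot: [-0.118, 0.993, 0.0, -0.0]
wrist_force: [0.0, 0.6, -2.8]
opening: 0.0472
```

```bash
python3 pl.py c 0 .040 .0712
```

```text
t 4.9 pos [ 0.4809 -0.0062  0.0724] psi 0.2373 zdir [-0.  0. -1.] F [ 0.   0.6 -2.8] open 0.0472 q [-0.25  0.33  1.91 -0.    0.9  -2.05]
 turn wz -0.0007  then shift(tool) [ 0.0002 -0.0001  0.0012] | shift if before turn [ 0.0002 -0.0001  0.0012] |d| 0.0012
 tgt 0.4807696209453019 -0.006327542515494201
```

>>> play_rows(hand=[0.04, 0.04, 0.04], delta_pos=[[0, 0, 0.0008], [0, 0, 0.0007], [0, 0, 0]], rotation=[[0, 0, 0], [0, 0, 0], [0, 0, 0]])

```text
time: 5.15
position: [0.4811, -0.0063, 0.0713]
eef_rot: [-0.118, 0.993, -0.0, 0.0]
wrist_force: [-0.5, -0.0, 1.2]
opening: 0.0474
```

>>> play_rows(hand=[0.05, 0.054, 0.056, 0.056, 0.056, 0.056, 0.056, 0.056], delta_pos=[[0, 0, 0], [0, 0, 0], [0, 0, 0], [0, -0.003, 0], [0, -0.003, 0], [0, -0.003, 0], [0, -0.003, 0], [0, 0, 0]], rotation=[[0, 0, 0], [0, 0, 0], [0, 0, 0], [0, 0, 0], [0, 0, 0], [0, 0, 0], [0, 0, 0], [0, 0, 0]])

```text
time: 5.82
position: [0.4842, -0.0187, 0.071]
eef_rot: [-0.118, 0.993, -0.0, 0.0]
wrist_force: [0.9, -0.8, 0.3]
opening: 0.0559
```

```bash
python3 snap.py 4; python3 pl.py c 0 .030 .13
```

```text
t 5.92 pos [ 0.484  -0.0183  0.071 ] psi 0.2367 zdir [ 0. -0. -1.] F [-0.4 -0.5  0.5] open 0.0563 q [-0.27  0.33  1.91 -0.    0.9  -2.08]
 turn wz -0.0013  then shift(tool) [ 0.0003  0.0024 -0.059 ] | shift if before turn [ 0.0003  0.0024 -0.059 ] |d| 0.0591
 tgt 0.48312721570897643 -0.01604565688662065
```

View pics/side4.png

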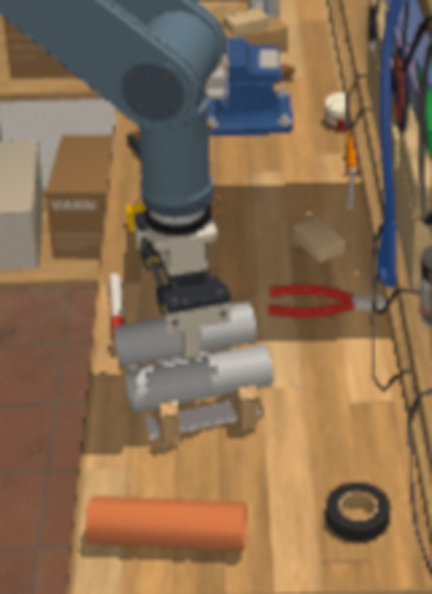

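Tube rests on the bed, downhill finger holding it, about 20 mm from the first. Lift away and let it roll.

>>> play_rows(hand=[0.056, 0.056, 0.056, 0.056, 0.056, 0.056, 0.056, 0.056], delta_pos=[[0, 0, -0.01], [0, 0, -0.015], [0, 0, -0.02], [0, 0, -0.02], [0, 0, -0.005], [0, 0.02, 0], [0, 0.03, 0], [0, 0.03, 0]], rotation=[[0, 0, 0], [0, 0, 0], [0, 0, 0], [0, 0, 0], [0, 0, 0], [0, 0, 0], [0, 0, 0], [0, 0, 0]])

```text
time: 6.58
position: [0.4648, 0.0602, 0.1411]
eef_rot: [-0.117, 0.993, 0.0, 0.0]
wrist_force: [0.5, 0.2, 0.6]
opening: 0.0558
```

```bash
python3 snap.py 5; python3 pl.py w .4535 .3095 .12 .072
```

```text
t 6.68 pos [0.4631 0.063  0.1407] psi 0.2403 zdir [-0.002  0.001 -1.   ] F [ 0.4 -0.3 -0.1] open 0.0563 q [-0.11  0.21  1.87  0.    1.07 -1.92]
 turn wz 0.1683  then shift(tool) [-0.0082  0.2465  0.0211] | shift if before turn [-0.0494  0.2416  0.0211] |d| 0.2475
```

View pics/side5.png

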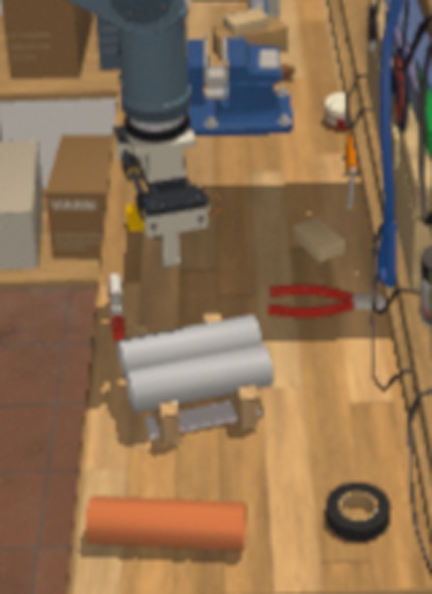

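>>> play_rows(hand=[0.05, 0.045, 0.045, 0.045, 0.045, 0.045, 0.045, 0.045], delta_pos=[[0, 0, 0], [0, 0, 0], [0, 0, 0], [0, 0, 0], [0, 0, 0], [0, 0, 0], [0, 0, 0], [0, 0, 0]], rotation=[[0, 0, 0.124], [0, 0, 0.124], [0, 0, 0.124], [0, 0, 0.124], [0, 0, 0.124], [0, 0, 0.124], [0, 0, 0.124], [0, 0, 0.124]])

```text
time: 7.35
position: [0.465, 0.0594, 0.1407]
eef_rot: [0.371, 0.928, -0.0, -0.0]
wrist_force: [0.3, -0.1, 0.6]
opening: 0.0453
```

>>> play_rows(hand=[0.045, 0.045, 0.045, 0.045, 0.045, 0.045, 0.045], delta_pos=[[0, 0, 0], [0, 0, 0], [0, 0, 0], [0, 0, 0], [0, 0, 0], [0, 0, 0], [0, 0, 0]], rotation=[[0, 0, 0.124], [0, 0, 0.124], [0, 0, 0.124], [0, 0, 0.124], [0, 0, 0.124], [0, 0, 0.124], [0, 0, 0]])

```text
time: 7.93
position: [0.465, 0.0594, 0.1407]
eef_rot: [0.683, 0.731, -0.0, -0.0]
wrist_force: [0.3, 0.1, 0.4]
opening: 0.0449
```

```bash
python3 pl.py w .4535 .3095 .12 -1.4988; python3 snap.py 6
```

```text
t 7.93 pos [0.465  0.0594 0.1407] psi -1.5033 zdir [-0. -0. -1.] F [0.3 0.1 0.4] open 0.0449 q [-0.11  0.21  1.86 -0.    1.07 -0.18]
 turn wz -0.0045  then shift(tool) [0.2503 0.0065 0.0207] | shift if before turn [0.2503 0.0054 0.0207] |d| 0.2512
```

View pics/side6.png

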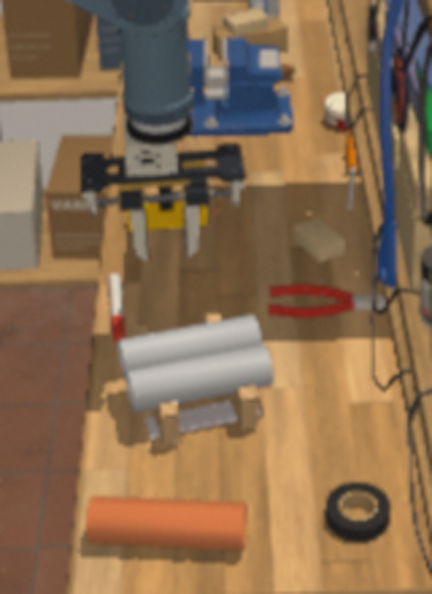

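>>> play_rows(hand=[0.045, 0.045, 0.045, 0.045, 0.045, 0.045, 0.045, 0.045], delta_pos=[[0.02, 0.0008, 0], [0.033, 0.0008, 0], [0.04, 0.0008, 0], [0.04, 0.0008, 0], [0.04, 0.0008, 0], [0.04, 0.0008, 0], [0.025, 0.0007, 0], [0.012, 0, 0]], rotation=[[0, 0, -0.0045], [0, 0, 0], [0, 0, 0], [0, 0, 0], [0, 0, 0], [0, 0, 0], [0, 0, 0], [0, 0, 0]])

```text
time: 8.7
position: [0.4509, 0.3126, 0.1408]
eef_rot: [0.677, 0.736, 0.0, -0.0]
wrist_force: [0.0, -0.1, 0.3]
opening: 0.0447
```

>>> play_rows(hand=[0.045, 0.045, 0.045], delta_pos=[[0, 0, 0.015], [0, 0, 0.015], [0, 0, 0]], rotation=[[0, 0, 0], [0, 0, 0], [0, 0, 0]])

```text
time: 8.95
position: [0.4497, 0.3084, 0.1082]
eef_rot: [0.678, 0.735, -0.003, -0.001]
wrist_force: [-0.1, 0.4, -1.0]
opening: 0.0452
```

```bash
python3 pl.py w .4535 .3095 .056 -1.4988; python3 snap.py 7
```

```text
t 8.95 pos [0.4497 0.3084 0.1082] psi -1.4913 zdir [-0.005 -0.003 -1.   ] F [-0.1  0.4 -1. ] open 0.0452 q [ 0.4   0.38  1.72 -0.    1.05  0.32]
 turn wz 0.0075  then shift(tool) [0.001  0.0041 0.0522] | shift if before turn [0.0009 0.0041 0.0522] |d| 0.0524
```

View pics/side7.png

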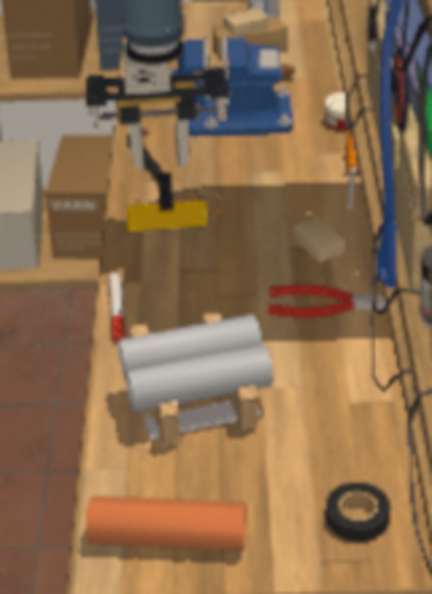

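>>> play_rows(hand=[0.045, 0.045, 0.045, 0.045, 0.045], delta_pos=[[0, 0.003, 0], [0.0005, 0.0005, 0.01], [0, 0, 0.01], [0, 0, 0.008], [0, 0, 0]], rotation=[[0, 0, 0], [0, 0, 0], [0, 0, 0], [0, 0, 0], [0, 0, 0]])

```text
time: 9.47
position: [0.4536, 0.3095, 0.0807]
eef_rot: [0.68, 0.734, -0.002, -0.001]
wrist_force: [-0.7, 0.0, -0.5]
opening: 0.0452
```

```bash
python3 pl.py w .4535 .3095 .056 -1.4988; python3 snap.py 8
```

```text
t 9.47 pos [0.4536 0.3095 0.0807] psi -1.4945 zdir [-0.004 -0.002 -1.   ] F [-0.7  0.  -0.5] open 0.0452 q [ 0.4   0.42  1.74 -0.    0.99  0.32]
 turn wz 0.0043  then shift(tool) [ 0.0001 -0.      0.0247] | shift if before turn [ 0.0001 -0.      0.0247] |d| 0.0247
```

```bash
python3 - <<'E'
from h import *
a=load("side8.npz")["img"][180:290,250:360,::-1];b=load("top8.npz")["img"][240:350,200:310,::-1]
cv2.imwrite("pics/z8.png",np.hstack([cv2.resize(i,(400,400),interpolation=cv2.INTER_CUBIC) for i in(a,b)]))
E
```

```text
(no output)
```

View pics/z8.png

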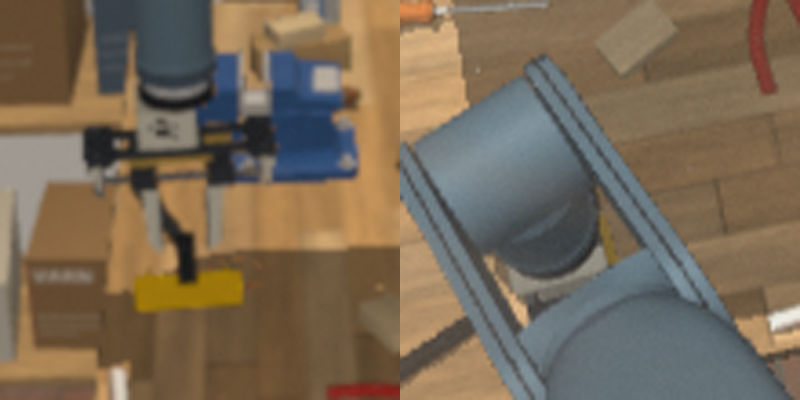

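>>> play_rows(hand=[0.045, 0.045, 0.045, 0.03, 0.015, 0.01, 0.01, 0.01], delta_pos=[[0, 0, 0.01], [0, 0, 0.01], [0, 0, 0.005], [0, 0, 0], [0, 0, 0], [0, 0, 0], [0, 0, 0], [0, 0, 0]], rotation=[[0, 0, 0], [0, 0, 0], [0, 0, 0], [0, 0, 0], [0, 0, 0], [0, 0, 0], [0, 0, 0], [0, 0, 0]])

```text
time: 10.23
position: [0.4551, 0.3104, 0.0583]
eef_rot: [0.68, 0.734, 0.0, 0.0]
wrist_force: [-0.3, 1.0, 0.3]
opening: 0.0197
```

>>> play_rows(hand=[0.01, 0.01, 0.01, 0.01], delta_pos=[[0, 0, 0], [0, 0, -0.01], [0, 0, -0.02], [0, 0, -0.02]], rotation=[[0, 0, 0], [0, 0, 0], [0, 0, 0], [0, 0, 0]])

```text
time: 10.57
position: [0.4542, 0.3099, 0.1083]
eef_rot: [0.68, 0.734, -0.001, -0.0]
wrist_force: [0.3, 0.8, -1.3]
opening: 0.0196
```

```bash
python3 pl.py w .4535 .3095 .056 -1.4988; python3 snap.py 9
python3 - <<'E'
from h import *
a=load("side9.npz")["img"][180:290,250:360,::-1];b=load("top9.npz")["img"][240:350,200:310,::-1]
cv2.imwrite("pics/z9.png",np.hstack([cv2.resize(i,(400,400),interpolation=cv2.INTER_CUBIC) for i in(a,b)]))
E
```

```text
t 10.57 pos [0.4542 0.3099 0.1083] psi -1.4943 zdir [-0.002 -0.001 -1.   ] F [ 0.3  0.8 -1.3] open 0.0196 q [ 0.4   0.38  1.71 -0.    1.05  0.32]
 turn wz 0.0045  then shift(tool) [-0.0004 -0.0006  0.0523] | shift if before turn [-0.0004 -0.0006  0.0523] |d| 0.0523
```

View pics/z9.png

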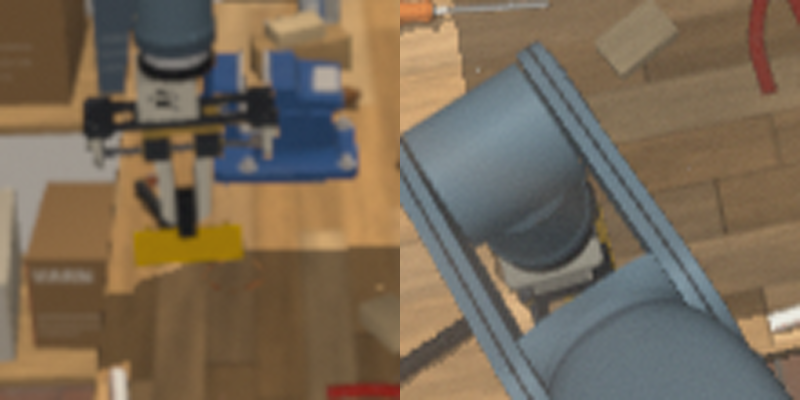

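>>> play_rows(hand=[0.01, 0.01, 0.01, 0.01, 0.01], delta_pos=[[0, 0, -0.02], [0, 0, -0.02], [0, 0, -0.005], [0, 0, 0], [0, 0, 0]], rotation=[[0, 0, 0], [0, 0, -0.08], [0, 0, -0.082], [0, 0, 0], [0, 0, 0]])

```text
time: 11.08
position: [0.4546, 0.3102, 0.1525]
eef_rot: [0.619, 0.785, -0.0, -0.0]
wrist_force: [0.2, -0.1, -1.3]
opening: 0.0197
```

```bash
python3 pl.py c 0 .062 .15 -1.5708
```

```text
t 11.08 pos [0.4546 0.3102 0.1525] psi -1.3347 zdir [-0. -0. -1.] F [ 0.2 -0.1 -1.3] open 0.0197 q [0.4  0.33 1.66 0.   1.15 0.16]
 turn wz -0.0019  then shift(tool) [-0.2917 -0.0492  0.0025] | shift if before turn [-0.2918 -0.0486  0.0025] |d| 0.2959
 tgt 0.47558291246521794 0.015052309100983992
```

>>> play_rows(hand=[0.01, 0.01, 0.01, 0.01, 0.01, 0.01, 0.01, 0.01], delta_pos=[[-0.02, -0.006, 0], [-0.034, -0.006, 0], [-0.039, -0.006, 0], [-0.039, -0.006, 0], [-0.039, -0.006, 0], [-0.039, -0.006, 0], [-0.035, -0.006, 0], [-0.025, -0.005, 0]], rotation=[[0, 0, 0], [0, 0, 0], [0, 0, 0], [0, 0, 0], [0, 0, 0], [0, 0, 0], [0, 0, 0], [0, 0, 0]])

```text
time: 11.75
position: [0.4723, 0.0341, 0.1517]
eef_rot: [0.62, 0.785, -0.001, -0.001]
wrist_force: [-0.4, -0.7, -0.8]
opening: 0.0198
```

>>> play_rows(hand=[0.01, 0.01, 0.01, 0.01, 0.01], delta_pos=[[-0.015, -0.002, 0], [-0.007, 0, 0], [0, 0, 0], [0, 0, 0], [0, 0, 0]], rotation=[[0, 0, 0], [0, 0, 0], [0, 0.052, 0], [0, 0, 0], [0, 0, 0]])

```text
time: 12.17
position: [0.476, 0.015, 0.1522]
eef_rot: [0.619, 0.785, 0.016, -0.021]
wrist_force: [-0.7, -0.7, -1.3]
opening: 0.0202
```

```bash
python3 pl.py c 0 .062 .11 -1.5708; python3 snap.py 10
```

```text
t 12.17 pos [0.476  0.015  0.1522] psi -1.3347 zdir [-0.014  0.05  -0.999] F [-0.7 -0.7 -1.3] open 0.0202 q [-0.24  0.22  1.82  0.05  1.13 -0.5 ]
 turn wz -0.0019  then shift(tool) [-0.002  -0.0003  0.0421] | shift if before turn [-0.002  -0.0003  0.0421] |d| 0.0422
 tgt 0.47558291246521794 0.015052309100983992
```

View pics/side10.png

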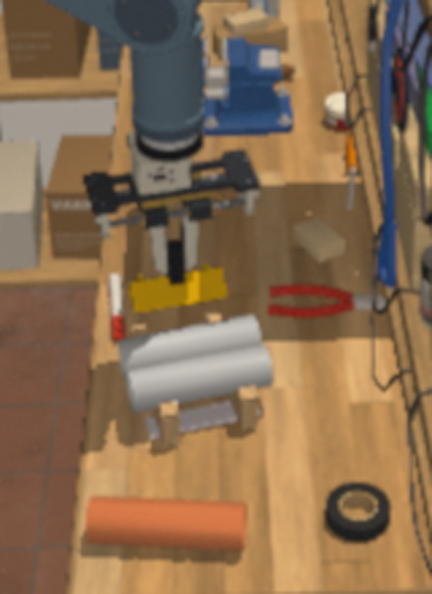

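>>> play_rows(hand=[0.01, 0.01, 0.01, 0.01, 0.01, 0.01, 0.01], delta_pos=[[-0.001, 0, 0.015], [-0.001, 0, 0.015], [0, 0, 0.012], [0, 0, 0.005], [0, 0, 0.003], [0, 0, 0.002], [0, 0, 0]], rotation=[[0, 0, 0], [0, 0, 0], [0, 0, 0], [0, 0, 0], [0, 0, 0], [0, 0, 0], [0, 0, 0]])

```text
time: 12.85
position: [0.4762, 0.016, 0.101]
eef_rot: [0.618, 0.786, 0.016, -0.02]
wrist_force: [0.5, 0.1, -0.8]
opening: 0.0197
```

```bash
python3 pl.py c 0 .060 .0972 -1.5708; python3 snap.py 11; python3 - <<'E'
from h import *
a=load("side11.npz")["img"][250:350,260:360,::-1];b=load("top11.npz")["img"][230:330,300:400,::-1]
cv2.imwrite("pics/z11.png",np.hstack([cv2.resize(i,(400,400),interpolation=cv2.INTER_CUBIC) for i in(a,b)]))
E
```

```text
t 12.85 pos [0.4762 0.016  0.101 ] psi -1.3317 zdir [-0.012  0.05  -0.999] F [ 0.5  0.1 -0.8] open 0.0197 q [-0.24  0.28  1.89  0.05  1.   -0.5 ]
 turn wz 0.0011  then shift(tool) [-0.003  -0.0009  0.0037] | shift if before turn [-0.003  -0.0009  0.0037] |d| 0.0048
 tgt 0.47605443141795284 0.013108686226758696
```

View pics/z11.png

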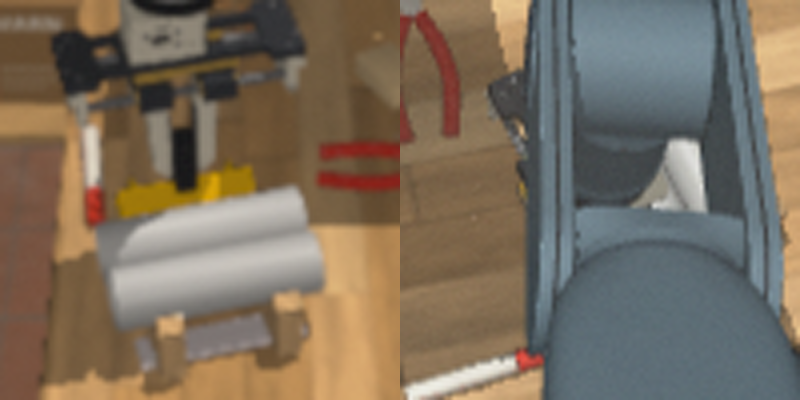

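>>> play_rows(hand=[0.01, 0.01, 0.01, 0.01], delta_pos=[[0, 0, 0.0015], [0, 0, 0.0015], [0, 0, 0], [0, 0, 0]], rotation=[[0, 0, 0], [0, 0, 0], [0, 0, 0], [0, 0, 0]])

```text
time: 13.28
position: [0.4761, 0.0157, 0.098]
eef_rot: [0.618, 0.786, 0.016, -0.02]
wrist_force: [-1.5, -0.5, -1.6]
opening: 0.0195
```

>>> play_rows(hand=[0.01, 0.01, 0.01, 0.01], delta_pos=[[0, 0, 0.0005], [0, 0, 0.0005], [0, 0, 0], [0, 0, 0]], rotation=[[0, 0, 0], [0, 0, 0], [0, 0, 0], [0, 0, 0]])

```text
time: 13.62
position: [0.4762, 0.0158, 0.0973]
eef_rot: [0.618, 0.786, 0.016, -0.02]
wrist_force: [-1.1, -1.5, 3.9]
opening: 0.0198
```

>>> play_rows(hand=[0.01, 0.01, 0.01, 0.01, 0.01, 0.01], delta_pos=[[-0.003, 0, -0.0006], [-0.003, 0, 0], [-0.003, 0, 0], [-0.002, 0, 0], [-0.001, 0, 0], [0, 0, 0]], rotation=[[0, 0, 0], [0, 0, 0], [0, 0, 0], [0, 0, 0], [0, 0, 0], [0, 0, 0]])

```text
time: 14.12
position: [0.479, 0.0038, 0.0967]
eef_rot: [0.618, 0.786, 0.016, -0.021]
wrist_force: [-0.2, -0.3, -1.5]
opening: 0.0197
```

```bash
python3 pl.py c 0 .0461 .0963 -1.5708
```

```text
t 14.12 pos [0.479  0.0038 0.0967] psi -1.3328 zdir [-0.012  0.051 -0.999] F [-0.2 -0.3 -1.5] open 0.0197 q [-0.26  0.29  1.88  0.05  0.99 -0.53]
 turn wz 0.0  then shift(tool) [-0.0042 -0.0006  0.0002] | shift if before turn [-0.0042 -0.0006  0.0002] |d| 0.0043
 tgt 0.4793314881394604 -0.0003994927491070624
```

>>> play_rows(hand=[0.01, 0.01, 0.01, 0.01, 0.01], delta_pos=[[-0.001, 0, 0], [-0.001, 0, 0], [-0.001, 0, 0.0003], [0, 0, 0], [0, 0, 0]], rotation=[[0, 0, 0], [0, 0, 0], [0, 0, 0], [0, 0, 0], [0, 0, 0]])

```text
time: 14.53
position: [0.4797, 0.0013, 0.0965]
eef_rot: [0.618, 0.786, 0.016, -0.02]
wrist_force: [-0.7, -0.2, 0.0]
opening: 0.02
```

>>> play_rows(hand=[0.01, 0.01, 0.01, 0.01], delta_pos=[[-0.001, 0, 0.0], [-0.0005, 0, 0], [0, 0, 0], [0, 0, 0]], rotation=[[0, 0, 0], [0, 0, 0], [0, 0, 0], [0, 0, 0]])

```text
time: 14.87
position: [0.4801, -0.0002, 0.0965]
eef_rot: [0.618, 0.786, 0.016, -0.02]
wrist_force: [0.1, 0.8, 1.2]
opening: 0.0199
```

>>> play_rows(hand=[0.01, 0.01, 0.01, 0.01], delta_pos=[[-0.0005, 0, 0.0], [-0.0005, 0, 0], [0, 0, 0], [0, 0, 0]], rotation=[[0, 0, 0], [0, 0, 0], [0, 0, 0], [0, 0, 0]])

```text
time: 15.2
position: [0.4803, -0.0011, 0.0964]
eef_rot: [0.618, 0.786, 0.016, -0.02]
wrist_force: [-0.9, 1.8, 2.7]
opening: 0.0199
```

>>> play_rows(hand=[0.01, 0.01, 0.01, 0.01], delta_pos=[[-0.0005, 0, 0.0], [-0.0005, 0, 0], [0, 0, 0], [0, 0, 0]], rotation=[[0, 0, 0], [0, 0, 0], [0, 0, 0], [0, 0, 0]])

```text
time: 15.53
position: [0.4805, -0.0021, 0.0964]
eef_rot: [0.618, 0.786, 0.016, -0.02]
wrist_force: [0.6, 2.5, 2.9]
opening: 0.02
```

```bash
python3 pl.py c 0 .0461 .0963 -1.5708; python3 snap.py 12; python3 - <<'E'
from h import *
a=load("side12.npz")["img"][250:350,260:360,::-1];b=load("side11.npz")["img"][250:350,260:360,::-1]
cv2.imwrite("pics/z12.png",np.hstack([cv2.resize(i,(400,400),interpolation=cv2.INTER_CUBIC) for i in(a,b)]))
E
```

```text
t 15.53 pos [ 0.4805 -0.0021  0.0964] psi -1.3323 zdir [-0.012  0.05  -0.999] F [0.6 2.5 2.9] open 0.02 q [-0.27  0.3   1.88  0.05  0.99 -0.54]
 turn wz 0.0005  then shift(tool) [ 0.002  -0.0008  0.0002] | shift if before turn [ 0.002  -0.0008  0.0002] |d| 0.0021
 tgt 0.4793314881394604 -0.0003994927491070624
```

View pics/z12.png

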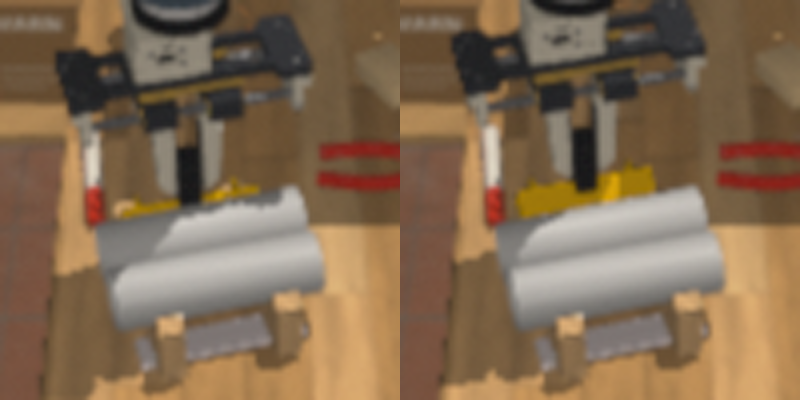

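>>> play_rows(hand=[0.01, 0.01, 0.01, 0.01], delta_pos=[[-0.0005, 0, -0.0002], [-0.0005, 0, 0], [0, 0, 0], [0, 0, 0]], rotation=[[0, 0, 0], [0, 0, 0], [0, 0, 0], [0, 0, 0]])

```text
time: 15.97
position: [0.4807, -0.0032, 0.0963]
eef_rot: [0.618, 0.786, 0.016, -0.02]
wrist_force: [0.3, 1.2, -0.4]
opening: 0.0199
```

>>> play_rows(hand=[0.01, 0.01, 0.01, 0.01], delta_pos=[[-0.0005, 0, 0], [-0.0005, 0, 0], [0, 0, 0], [0, 0, 0]], rotation=[[0, 0, 0], [0, 0, 0], [0, 0, 0], [0, 0, 0]])

```text
time: 16.3
position: [0.4807, -0.0036, 0.0963]
eef_rot: [0.618, 0.786, 0.016, -0.021]
wrist_force: [-0.5, 3.8, 2.0]
opening: 0.02
```

>>> play_rows(hand=[0.01, 0.01, 0.01, 0.01], delta_pos=[[-0.0005, 0, 0], [-0.0003, 0, 0], [0, 0, 0], [0, 0, 0]], rotation=[[0, 0, 0], [0, 0, 0], [0, 0, 0], [0, 0, 0]])

```text
time: 16.63
position: [0.4809, -0.0041, 0.0963]
eef_rot: [0.618, 0.786, 0.016, -0.021]
wrist_force: [-0.9, 6.0, 2.0]
opening: 0.0196
```

```bash
python3 pl.py c 0 .0461 .0963 -1.5708; python3 snap.py 13; python3 - <<'E'
from h import *
a=load("side12.npz")["img"][250:350,260:360,::-1];b=load("side13.npz")["img"][250:350,260:360,::-1]
cv2.imwrite("pics/z13.png",np.hstack([cv2.resize(i,(400,400),interpolation=cv2.INTER_CUBIC) for i in(a,b)]))
E
```

```text
t 16.63 pos [ 0.4809 -0.0041  0.0963] psi -1.3323 zdir [-0.013  0.052 -0.999] F [-0.9  6.   2. ] open 0.0196 q [-0.28  0.3   1.88  0.06  0.99 -0.54]
 turn wz 0.0005  then shift(tool) [ 0.004  -0.0006  0.0002] | shift if before turn [ 0.004  -0.0006  0.0002] |d| 0.004
 tgt 0.4793314881394604 -0.0003994927491070624
```

View pics/z13.png

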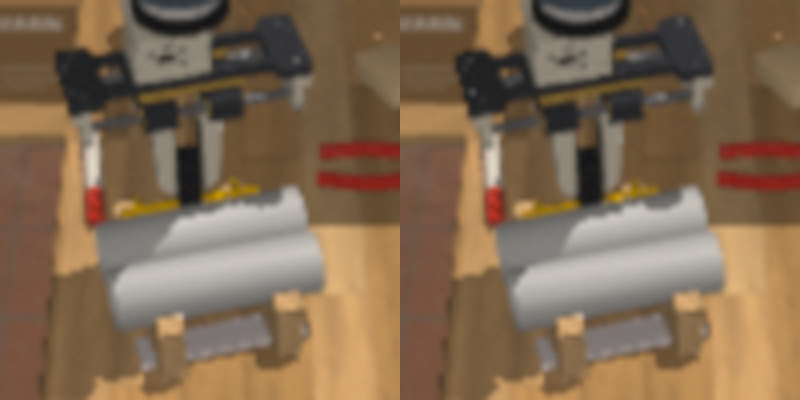

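>>> play_rows(hand=[0.024, 0.03, 0.036, 0.04, 0.04, 0.04, 0.04, 0.04], delta_pos=[[0, 0, 0], [0, 0, 0], [0, 0, 0], [0, 0, 0], [0, 0, -0.01], [0, 0, -0.02], [0, 0, -0.03], [0.02, 0, -0.03]], rotation=[[0, 0, 0], [0, 0, 0], [0, 0, 0], [0, 0, 0], [0, 0, 0], [0, 0, 0], [0, 0, 0], [0, 0, 0]])

```text
time: 17.4
position: [0.478, 0.0078, 0.1883]
eef_rot: [0.619, 0.785, 0.015, -0.02]
wrist_force: [2.3, 0.5, -0.2]
opening: 0.0402
```

>>> play_rows(hand=[0.04, 0.04, 0.04, 0.04, 0.04, 0.04], delta_pos=[[0.03, 0, 0], [0.04, 0, 0], [0.04, 0, 0], [0.04, 0, 0], [0.03, 0, 0], [0, 0, 0]], rotation=[[0, -0.052, 0], [0, 0, 0], [0, 0, 0], [0, 0, 0], [0, 0, 0], [0, 0, 0]])

```text
time: 17.9
position: [0.4333, 0.1892, 0.1897]
eef_rot: [0.616, 0.788, 0.001, -0.0]
wrist_force: [0.5, -0.6, 0.1]
opening: 0.0402
```

```bash
python3 pl.py w .4657 -.2813 .17 -.11; python3 snap.py 14
```

```text
t 17.9 pos [0.4333 0.1892 0.1897] psi -1.3278 zdir [ 0.     0.002 -1.   ] F [ 0.5 -0.6  0.1] open 0.0402 q [ 0.17  0.16  1.79  0.    1.19 -0.07]
 turn wz -1.2178  then shift(tool) [-0.0838 -0.4641  0.0188] | shift if before turn [-0.4645 -0.0818  0.0188] |d| 0.472
```

View pics/top14.png

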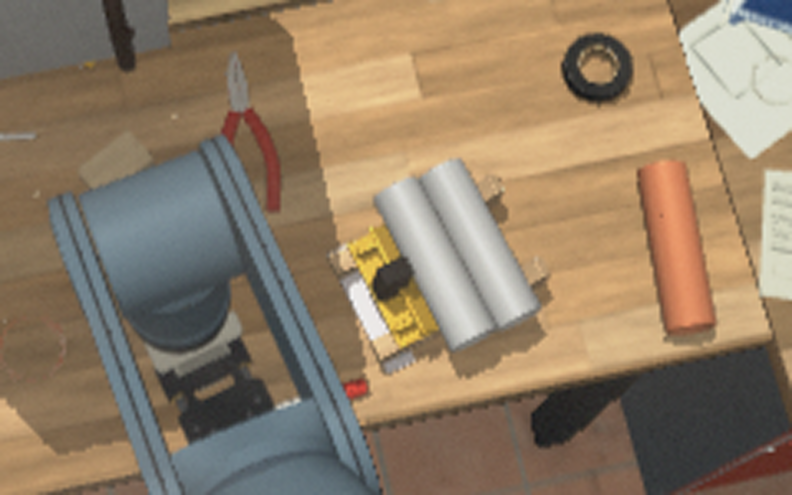

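View pics/side14.png

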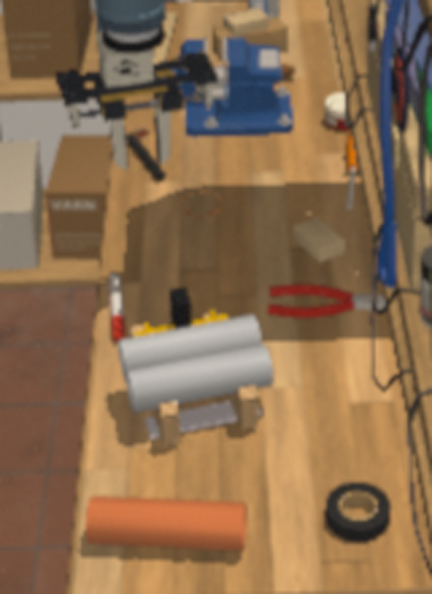

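```bash
cat > f3.py <<'E'
from h import *
from f2 import box
T=load("top14.npz");S=load("side14.npz")
def two(p):
    x,y,a=p;c,s=np.cos(a),np.sin(a); o=[]
    for yy,z in((-.0456,.0532),(.002,.0597)): o.append(cyl(x-s*yy,y+c*yy,a,z=z))
    return o
k=8
def run(f,p0):
    P=np.vstack(two(p0)); fg,im,tr=gc(f,P,thr=5); return f,fg,tr,im
def cost(items,p):
    e=0
    for f,m,tr,_ in items:
        q=np.zeros_like(m)
        for P in two(p): cv2.fillPoly(q,[tr(hull(f,P))],1)
        e+=1-(q&m).sum()/(q|m).sum()
    return e
p0=np.array([.4902,-.048,.238]); its=[run(T,p0),run(S,p0)]
def opt(it):
    p=p0
    for i in range(4):
        s=np.array([.006,.006,.04])/(1+i)*(-1)**i
        m=minimize(lambda p:cost(it,p),p,method="Nelder-Mead",options=dict(initial_simplex=np.vstack([p]+[p+s*e for e in np.eye(3)]),xatol=2e-5,fatol=1e-5));p=m.x
    return p,m.fun
pb=opt(its);print(pb)
for it in its: print(opt([it]))
tl=[]
for f,m,tr,im in its:
    v=im.copy();cs,_=cv2.findContours(m,0,1);cv2.drawContours(v,cs,-1,(255,0,255),1)
    for P in two(pb[0]): cv2.polylines(v,[tr(hull(f,P))],True,(0,255,0),1)
    x,y,a=pb[0];c,s=np.cos(a),np.sin(a);yy=.0461
    pr=[(-.032,0),(-.032,.0035),(-.0075,.028),(.016,.028),(.016,0)]
    for pp,col,hx in((pr,(0,255,255),.055),([(-.015,.028),(.015,.028),(.015,.066),(-.015,.066)],(255,255,0),.01)):
        B=box((x-s*yy,y+c*yy,a),[(b,z+.038+b*.0524) for b,z in pp],hx); cv2.polylines(v,[tr(hull(f,B))],True,col,1)
    s=min(400/v.shape[1],560/v.shape[0]);v=cv2.resize(v,None,fx=s,fy=s,interpolation=cv2.INTER_AREA);w=np.zeros((560,400,3),np.uint8);w[:v.shape[0],:v.shape[1]]=v;tl.append(w)
cv2.imwrite("pics/f3.png",np.hstack(tl))
E
python3 f3.py
```

```text
(array([ 0.49149851, -0.04788677,  0.24153966]), np.float64(0.13052477687788566))
(array([ 0.49313008, -0.04848967,  0.24460426]), np.float64(0.05347890097703678))
(array([ 0.49098749, -0.04372398,  0.24052398]), np.float64(0.042111031488428985))
```

View pics/f3.png

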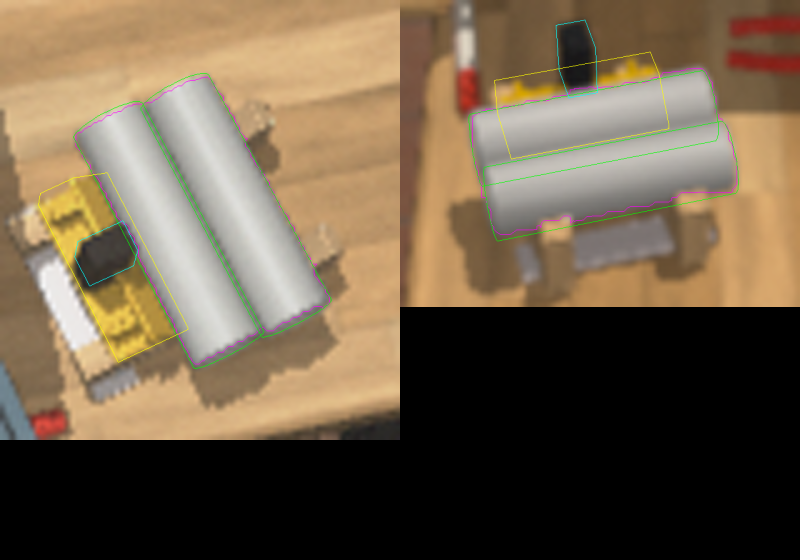

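>>> play_rows(hand=[0.05, 0.06, 0.07, 0.075, 0.075, 0.075, 0.075, 0.075], delta_pos=[[0, 0, 0], [0, 0, 0], [0, 0, 0], [0, 0, 0], [0, 0, 0], [0, 0, 0], [0, 0, 0], [0, 0, 0]], rotation=[[0, 0, -0.122], [0, 0, -0.122], [0, 0, -0.122], [0, 0, -0.122], [0, 0, -0.122], [0, 0, -0.122], [0, 0, -0.122], [0, 0, -0.122]])

```text
time: 18.67
position: [0.4358, 0.183, 0.1891]
eef_rot: [0.175, 0.984, -0.0, 0.0]
wrist_force: [0.0, -0.7, -0.2]
opening: 0.0747
```

>>> play_rows(hand=[0.075, 0.075, 0.075, 0.075, 0.075, 0.075, 0.075, 0.075], delta_pos=[[0, 0, 0], [0, 0, 0], [-0.006, -0.025, 0], [-0.006, -0.035, 0], [-0.006, -0.035, 0], [-0.006, -0.035, 0], [-0.006, -0.035, 0], [-0.006, -0.035, 0]], rotation=[[0, 0, -0.122], [0, 0, -0.12], [0, 0, 0], [0, 0, 0], [0, 0, 0], [0, 0, 0], [0, 0, 0], [0, 0, 0]])

```text
time: 19.33
position: [0.4477, -0.0215, 0.1893]
eef_rot: [0.058, 0.998, -0.0, 0.0]
wrist_force: [0.3, 0.4, -0.5]
opening: 0.0753
```

>>> play_rows(hand=[0.075, 0.075, 0.075, 0.075, 0.075, 0.075, 0.075, 0.075], delta_pos=[[-0.006, -0.035, 0], [-0.006, -0.035, 0], [-0.006, -0.035, 0], [-0.006, -0.035, 0.01], [-0.006, -0.035, 0.02], [-0.006, -0.035, 0.02], [-0.006, -0.03, 0.02], [0, 0, 0]], rotation=[[0, 0, 0], [0, 0, 0], [0, 0, 0], [0, 0, 0], [0, 0, 0], [0, 0, 0], [0, 0, 0], [0, 0, 0]])

```text
time: 20.0
position: [0.4601, -0.2676, 0.1154]
eef_rot: [0.06, 0.998, -0.0, -0.002]
wrist_force: [-0.5, -0.5, -0.1]
opening: 0.0751
```

```bash
sed -i 's/^ORG=.*/ORG=np.array([.4922,-.0482]);CY=.242/' pl.py; python3 pl.py w .4657 -.2813 .036 -.11
```

```text
t 20.0 pos [ 0.4601 -0.2676  0.1154] psi -0.1206 zdir [-0.003  0.    -1.   ] F [-0.5 -0.5 -0.1] open 0.0751 q [-0.74  0.35  1.74 -0.    1.05 -2.18]
 turn wz -0.0106  then shift(tool) [-0.0073 -0.013   0.0794] | shift if before turn [-0.0075 -0.0129  0.0794] |d| 0.0808
```

>>> play_rows(hand=[0.075, 0.075, 0.075, 0.075, 0.075], delta_pos=[[-0.004, -0.007, 0], [-0.003, -0.006, 0.01], [0, 0, 0.015], [0, 0, 0], [0, 0, 0]], rotation=[[0, 0, -0.01], [0, 0, 0], [0, 0, 0], [0, 0, 0], [0, 0, 0]])

```text
time: 20.42
position: [0.4676, -0.2742, 0.0937]
eef_rot: [0.052, 0.999, 0.0, -0.0]
wrist_force: [0.0, 0.1, -0.8]
opening: 0.0749
```

```bash
python3 pl.py w .4657 -.2813 .036 -.11; python3 snap.py 15
```

```text
t 20.42 pos [ 0.4676 -0.2742  0.0937] psi -0.1036 zdir [-0.001  0.001 -1.   ] F [ 0.   0.1 -0.8] open 0.0749 q [-0.74  0.39  1.74 -0.    1.01 -2.2 ]
 turn wz 0.0064  then shift(tool) [ 0.001  -0.0073  0.0577] | shift if before turn [ 0.0011 -0.0073  0.0577] |d| 0.0582
```

View pics/side15.png

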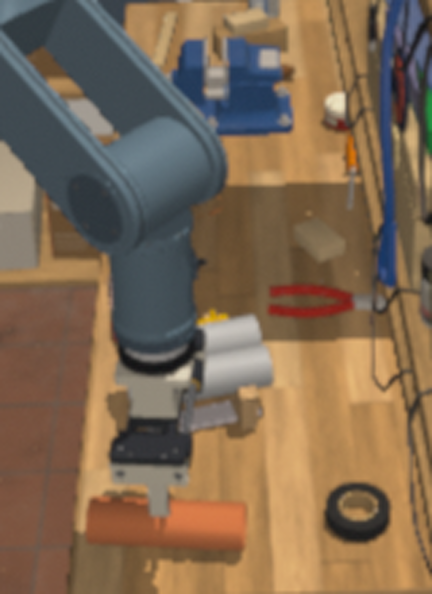

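>>> play_rows(hand=[0.075, 0.075, 0.075, 0.075, 0.075, 0.075], delta_pos=[[0.001, -0.007, 0], [0, 0, 0.01], [0, 0, 0.02], [0, 0, 0.02], [0, 0, 0.006], [0, 0, 0]], rotation=[[0, 0, 0.005], [0, 0, 0], [0, 0, 0], [0, 0, 0], [0, 0, 0], [0, 0, 0]])

```text
time: 21.02
position: [0.465, -0.2807, 0.036]
eef_rot: [0.055, 0.999, 0.001, -0.001]
wrist_force: [0.3, -0.2, -0.5]
opening: 0.075
```

```bash
python3 pl.py w .4657 -.2813 .036 -.11; python3 snap.py 16
python3 - <<'E'
from h import *
f=load("side16.npz");im=cv2.resize(f["img"][320:400,260:360,::-1],None,fx=7,fy=7,interpolation=cv2.INTER_CUBIC)
cv2.polylines(im,[np.int32((hull(f,cyl(.4657,-.2813,-.11))-[260,320]+.5)*7)],True,(0,255,0),1)
cv2.imwrite("pics/z16.png",im)
E
```

```text
t 21.02 pos [ 0.465  -0.2807  0.036 ] psi -0.1094 zdir [-0.003  0.003 -1.   ] F [ 0.3 -0.2 -0.5] open 0.075 q [-0.75  0.47  1.79 -0.    0.89 -2.21]
 turn wz 0.0006  then shift(tool) [-0.0008 -0.0005  0.    ] | shift if before turn [-0.0008 -0.0005  0.    ] |d| 0.0009
```

View pics/z16.png

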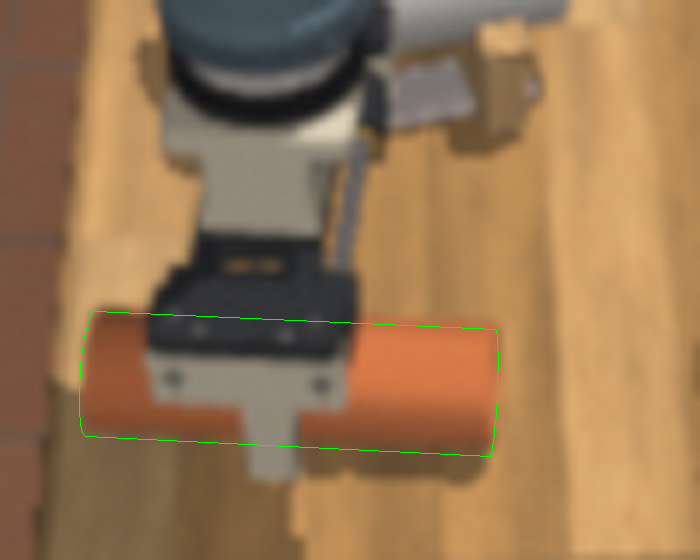

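>>> play_rows(hand=[0.06, 0.05, 0.04, 0.04, 0.04, 0.04], delta_pos=[[0, 0, 0], [0, 0, 0], [0, 0, 0], [0, 0, 0], [0, 0, 0], [0, 0, 0]], rotation=[[0, 0, 0], [0, 0, 0], [0, 0, 0], [0, 0, 0], [0, 0, 0], [0, 0, 0]])

```text
time: 21.62
position: [0.4663, -0.2817, 0.0383]
eef_rot: [0.055, 0.999, -0.0, 0.0]
wrist_force: [0.1, 1.2, 3.1]
opening: 0.0475
```

```bash
python3 pl.py w .4657 -.2813 .18 -.11
```

```text
t 21.62 pos [ 0.4663 -0.2817  0.0383] psi -0.1093 zdir [ 0.001 -0.    -1.   ] F [0.1 1.2 3.1] open 0.0475 q [-0.75  0.47  1.79  0.    0.89 -2.21]
 turn wz 0.0007  then shift(tool) [ 0.0006  0.0003 -0.1417] | shift if before turn [ 0.0006  0.0003 -0.1417] |d| 0.1417
```

>>> play_rows(hand=[0.04, 0.04, 0.04, 0.04, 0.04, 0.04, 0.04, 0.04], delta_pos=[[0, 0, 0], [0, 0, -0.01], [0, 0, -0.02], [0, 0, -0.028], [0, 0, -0.03], [0, 0, -0.03], [0, 0, -0.025], [0, 0, 0]], rotation=[[0, 0, 0], [0, 0, 0], [0, 0, 0], [0, 0, 0], [0, 0, 0], [0, 0, 0], [0, 0, 0], [0, 0, 0]], grip_force=35)

```text
time: 22.28
position: [0.4682, -0.2836, 0.1864]
eef_rot: [0.055, 0.998, -0.003, 0.004]
wrist_force: [0.9, 0.4, -3.1]
opening: 0.0474
```

```bash
python3 pl.py c 0 -.0274 .18; python3 snap.py 17
```

```text
t 22.28 pos [ 0.4682 -0.2836  0.1864] psi -0.1092 zdir [ 0.007 -0.007 -1.   ] F [ 0.9  0.4 -3.1] open 0.0474 q [-0.75  0.29  1.63 -0.    1.21 -2.21]
 turn wz -0.3512  then shift(tool) [-0.0797  0.1954  0.0053] | shift if before turn [-0.0076  0.2109  0.0053] |d| 0.2111
 tgt 0.4987662682235396 -0.0748015811863982
```

View pics/side17.png

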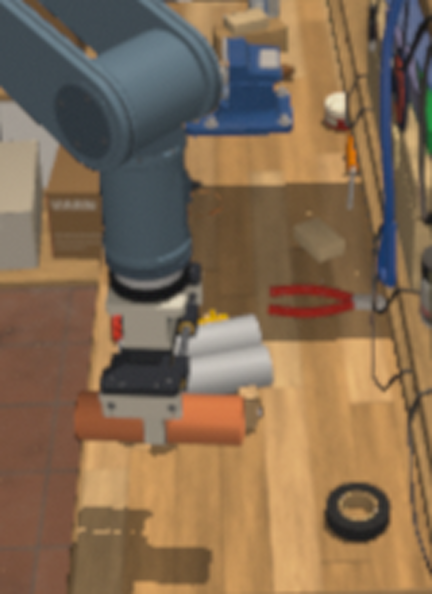

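>>> play_rows(hand=[0.04, 0.04, 0.04, 0.04, 0.04, 0.04, 0.04, 0.04], delta_pos=[[0, 0, 0], [0, 0, 0], [0, 0, 0], [-0.008, 0.02, 0], [-0.0106, 0.026, 0], [-0.0106, 0.026, 0], [-0.0106, 0.026, 0], [-0.0106, 0.026, 0]], rotation=[[0, 0, -0.117], [0, 0, -0.117], [0, 0, -0.117], [0, 0, 0], [0, 0, 0], [0, 0, 0], [0, 0, 0], [0, 0, 0]])

```text
time: 23.05
position: [0.4838, -0.1473, 0.1781]
eef_rot: [-0.12, 0.993, 0.002, -0.002]
wrist_force: [-0.2, 0.4, -2.5]
opening: 0.0469
```

>>> play_rows(hand=[0.04, 0.04, 0.04, 0.04, 0.04, 0.04], delta_pos=[[-0.0106, 0.026, 0], [-0.0106, 0.026, 0], [-0.0081, 0.019, 0], [0, 0, 0], [0, 0, 0], [0, 0, 0]], rotation=[[0, 0, 0], [0, 0, 0], [0, 0, 0], [0, 0, 0], [0, 0, 0], [0, 0, 0]])

```text
time: 23.55
position: [0.4959, -0.0733, 0.1793]
eef_rot: [-0.121, 0.993, 0.0, -0.001]
wrist_force: [0.5, -0.5, -3.8]
opening: 0.0472
```

```bash
python3 pl.py c 0 -.0274 .14
```

```text
t 23.55 pos [ 0.4959 -0.0733  0.1793] psi 0.2422 zdir [-0.003  0.001 -1.   ] F [ 0.5 -0.5 -3.8] open 0.0472 q [-0.37  0.23  1.74 -0.    1.18 -2.18]
 turn wz 0.0002  then shift(tool) [-0.0025 -0.0022  0.0392] | shift if before turn [-0.0025 -0.0022  0.0392] |d| 0.0394
 tgt 0.4987662682235396 -0.0748015811863982
```

>>> play_rows(hand=[0.04, 0.04, 0.04, 0.04, 0.04, 0.04, 0.04], delta_pos=[[-0.001, -0.001, 0.01], [-0.001, -0.001, 0.015], [0, 0, 0.015], [0, 0, 0.012], [0, 0, 0.002], [0, 0, 0], [0, 0, 0]], rotation=[[0, 0, 0], [0, 0, 0], [0, 0, 0], [0, 0, 0], [0, 0, 0], [0, 0, 0], [0, 0, 0]])

```text
time: 24.13
position: [0.4993, -0.0754, 0.1267]
eef_rot: [-0.12, 0.993, 0.0, -0.0]
wrist_force: [0.5, -0.3, -2.9]
opening: 0.0473
```

```bash
python3 pl.py c 0 -.0274 .112; python3 snap.py 18
python3 - <<'E'
from h import *
from bench import r
p=r.observe()["position"]
f=load("side18.npz");im=cv2.resize(f["img"][260:360,260:360,::-1],None,fx=5.5,fy=5.5,interpolation=cv2.INTER_CUBIC)
x,y,a=.4922,-.0482,.242;c,s=np.cos(a),np.sin(a)
for P in [cyl(x-s*yy,y+c*yy,a,z=z) for yy,z in((-.0456,.0532),(.002,.0597))]+[cyl(p[0],p[1],a,z=p[2]-.0143)]:
    cv2.polylines(im,[np.int32((hull(f,P)-[260,260]+.5)*5.5)],True,(0,255,0),1)
cv2.imwrite("pics/z18.png",im)
E
```

```text
t 24.13 pos [ 0.4993 -0.0754  0.1267] psi 0.2406 zdir [-0. -0. -1.] F [ 0.5 -0.3 -2.9] open 0.0473 q [-0.37  0.29  1.8  -0.    1.06 -2.18]
 turn wz -0.0014  then shift(tool) [0.0003 0.0008 0.0147] | shift if before turn [0.0003 0.0008 0.0147] |d| 0.0147
 tgt 0.4987662682235396 -0.0748015811863982
```

View pics/z18.png

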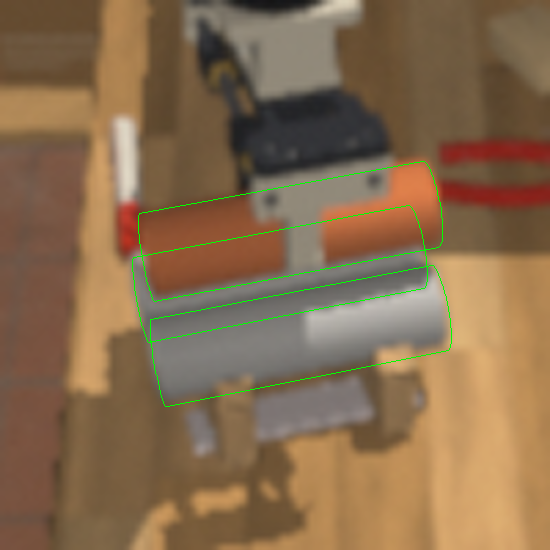

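>>> play_rows(hand=[0.04, 0.04, 0.04, 0.04, 0.04, 0.04], delta_pos=[[0, 0.0005, 0.005], [0, 0, 0.004], [0, 0, 0.002], [0, 0, 0.001], [0, 0, 0], [0, 0, 0]], rotation=[[0, 0, 0], [0, 0, 0], [0, 0, 0], [0, 0, 0], [0, 0, 0], [0, 0, 0]])

```text
time: 24.73
position: [0.4991, -0.0742, 0.1148]
eef_rot: [-0.121, 0.993, 0.0, -0.0]
wrist_force: [0.3, 0.7, -2.9]
opening: 0.0472
```

>>> play_rows(hand=[0.04, 0.04, 0.04], delta_pos=[[0, 0, 0.001], [0, 0, 0], [0, 0, 0]], rotation=[[0, 0, 0], [0, 0, 0], [0, 0, 0]])

```text
time: 24.98
position: [0.4992, -0.0743, 0.1139]
eef_rot: [-0.121, 0.993, -0.0, 0.0]
wrist_force: [0.6, 1.4, -4.2]
opening: 0.0474
```

>>> play_rows(hand=[0.04, 0.04, 0.04], delta_pos=[[0, 0, 0.001], [0, 0, 0], [0, 0, 0]], rotation=[[0, 0, 0], [0, 0, 0], [0, 0, 0]])

```text
time: 25.23
position: [0.4991, -0.0742, 0.1128]
eef_rot: [-0.121, 0.993, 0.0, -0.0]
wrist_force: [0.6, 0.2, -2.7]
opening: 0.0475
```

>>> play_rows(hand=[0.04, 0.04, 0.04], delta_pos=[[0, 0, 0.0007], [0, 0, 0], [0, 0, 0]], rotation=[[0, 0, 0], [0, 0, 0], [0, 0, 0]])

```text
time: 25.48
position: [0.4992, -0.0742, 0.1122]
eef_rot: [-0.121, 0.993, 0.0, 0.0]
wrist_force: [-0.4, 0.8, -1.8]
opening: 0.0475
```

>>> play_rows(hand=[0.04, 0.04, 0.04], delta_pos=[[0, 0, 0.0007], [0, 0, 0], [0, 0, 0]], rotation=[[0, 0, 0], [0, 0, 0], [0, 0, 0]])

```text
time: 25.73
position: [0.4992, -0.074, 0.112]
eef_rot: [-0.121, 0.993, 0.0, 0.0]
wrist_force: [-2.2, 1.6, 5.5]
opening: 0.0472
```

>>> play_rows(hand=[0.04, 0.04, 0.04], delta_pos=[[0, 0, 0.0005], [0, 0, 0], [0, 0, 0]], rotation=[[0, 0, 0], [0, 0, 0], [0, 0, 0]])

```text
time: 25.98
position: [0.4993, -0.074, 0.112]
eef_rot: [-0.121, 0.993, -0.0, 0.0]
wrist_force: [-4.7, 2.7, 9.6]
opening: 0.0476
```

>>> play_rows(hand=[0.04, 0.04, 0.05, 0.053, 0.056, 0.058, 0.06, 0.06], delta_pos=[[0, 0, -0.0007], [0, 0, 0], [0, 0, 0], [0, 0, 0], [0, 0, 0], [0, 0, 0], [0, 0, 0], [0, 0, 0]], rotation=[[0, 0, 0], [0, 0, 0], [0, 0, 0], [0, 0, 0], [0, 0, 0], [0, 0, 0], [0, 0, 0], [0, 0, 0]])

```text
time: 26.65
position: [0.4992, -0.0744, 0.1115]
eef_rot: [-0.121, 0.993, -0.0, -0.0]
wrist_force: [-0.1, -1.2, 0.3]
opening: 0.0596
```

```bash
python3 pl.py c 0 -.0274 .112; python3 snap.py 19
python3 - <<'E'
from h import *
a=load("side19.npz")["img"][250:350,260:360,::-1];b=load("top19.npz")["img"][230:330,300:400,::-1]
cv2.imwrite("pics/z19.png",np.hstack([cv2.resize(i,(400,400),interpolation=cv2.INTER_CUBIC) for i in(a,b)]))
E
```

```text
t 26.65 pos [ 0.4992 -0.0744  0.1115] psi 0.2416 zdir [-0. -0. -1.] F [-0.1 -1.2  0.3] open 0.0596 q [-0.37  0.31  1.82 -0.    1.02 -2.18]
 turn wz -0.0004  then shift(tool) [ 0.0005 -0.0003 -0.0005] | shift if before turn [ 0.0005 -0.0003 -0.0005] |d| 0.0008
 tgt 0.4987662682235396 -0.0748015811863982
```

View pics/z19.png

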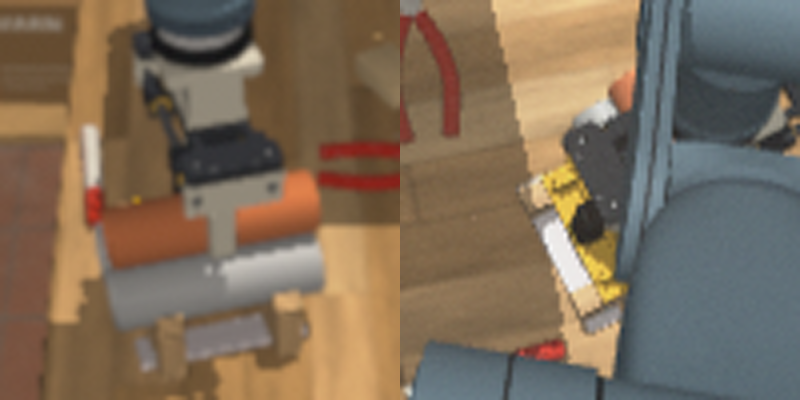

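The copper tube rests free in the groove; now I lift straight up and retreat.

>>> play_rows(hand=[0.06, 0.06, 0.06, 0.06, 0.06, 0.06, 0.06, 0.06], delta_pos=[[0, 0, -0.005], [0, 0, -0.012], [0, 0, -0.02], [0, 0, -0.03], [0, 0, -0.03], [0, -0.02, -0.02], [0.01, -0.035, 0], [0.01, -0.038, 0]], rotation=[[0, 0, 0], [0, 0, 0], [0, 0, 0], [0, 0, 0], [0, 0, 0], [0, 0, 0], [0, 0, 0], [0, 0, 0]])

```text
time: 27.42
position: [0.503, -0.1696, 0.2313]
eef_rot: [-0.122, 0.992, -0.001, 0.002]
wrist_force: [0.2, -0.2, -0.6]
opening: 0.06
```

>>> play_rows(hand=[0.06, 0.06, 0.06, 0.06, 0.06, 0.06], delta_pos=[[0.01, -0.038, 0], [0.01, -0.038, 0], [0.01, -0.03, 0], [0, -0.02, 0], [0, 0, 0], [0, 0, 0]], rotation=[[0, 0, 0], [0, 0, 0], [0, 0, 0], [0, 0, 0], [0, 0, 0], [0, 0, 0]])

```text
time: 27.92
position: [0.5027, -0.2996, 0.2284]
eef_rot: [-0.12, 0.993, 0.0, -0.0]
wrist_force: [-0.3, -0.5, -0.6]
opening: 0.0599
```

```bash
python3 snap.py 20
python3 - <<'E'
from h import *
x,y,a=.4922,-.0482,.242;c,s=np.cos(a),np.sin(a);tl=[]
for n,o in(("side",(255,250)),("top",(310,230))):
    f=load(n+"20.npz");im=cv2.resize(f["img"][o[1]:o[1]+100,o[0]:o[0]+100,::-1],None,fx=4,fy=4,interpolation=cv2.INTER_CUBIC); k=im.copy()
    for yy,z in((-.0456,.0532),(.002,.0597),(-.0274,.0977)):
        cv2.polylines(k,[np.int32((hull(f,cyl(x-s*yy,y+c*yy,a,z=z))-o+.5)*4)],True,(0,255,0),1)
    tl.append(np.vstack([im[:300],k[:300]]))
cv2.imwrite("pics/z20.png",np.hstack(tl))
E
```

```text
(no output)
```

View pics/z20.png

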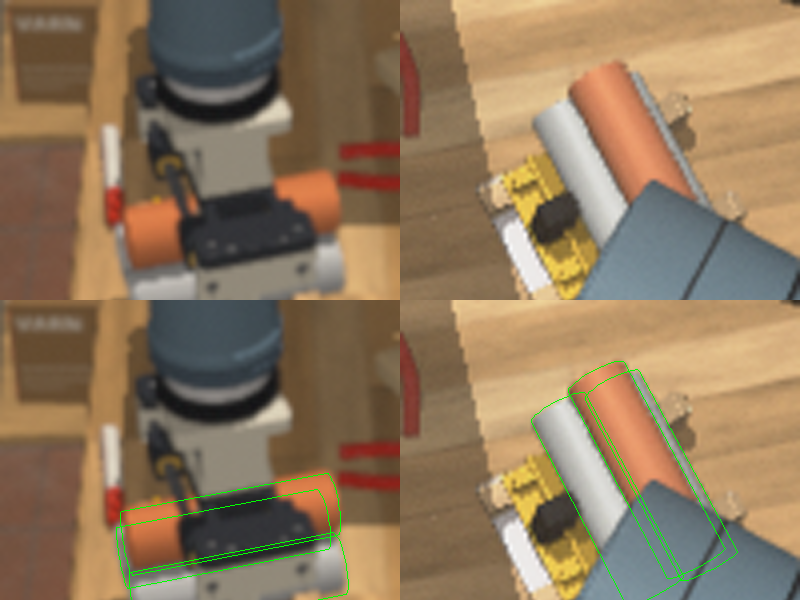

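View pics/top20.png

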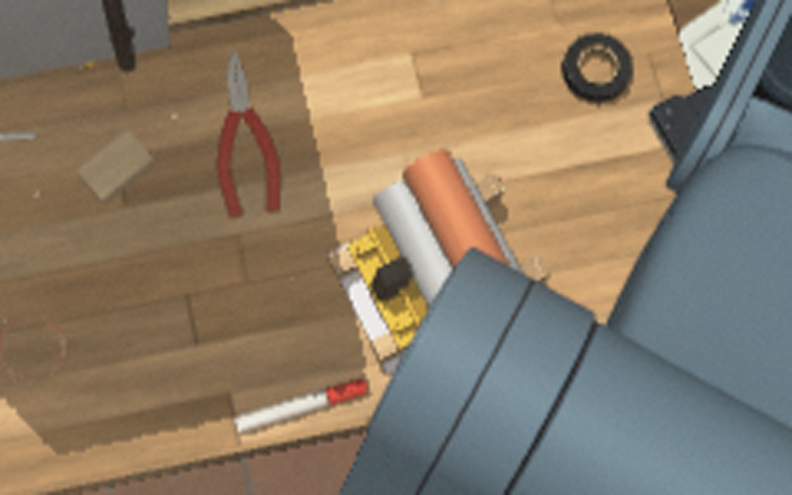

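```bash
python3 - <<'E'
from bench import r
print(r.observe()["time"],r.finish_job())
E
```

```text
the job is handed in; nothing more can be done
28.0167 None
```

The job is done in the order asked and was handed in at about 28 s. `finish_job` gives no verdict.

- **Second grey tube:** I set it on the sloping bearers and let it roll down against the first. Fitting both camera images afterwards put the two tubes side by side in the V and on the bed.
- **Chock:** I slid it down the slope until the force rose to about 6 N against the second tube, then released it. It looked snug and lined up in the pictures taken afterwards.
- **Copper tube:** I lowered it into the groove until it touched, at the predicted height, then opened the jaws and lifted clear.

In the last pictures the outlines predicted for all three tubes match, ends included. The arm hides the front part of the stack in the top view and the middle of it in the side view. The robot is touching nothing. The red marker, wood block and pliers look unmoved in the last pictures; the black marker was last seen after the chock was placed.

One thing disagreed: the chock met the tube about 4 mm further down the slope than my first estimate. The two cameras differ by about 5 mm there. I re-measured the cradle before laying the copper tube, and everything agreed after that. The highest contact force I read was about 10 N.

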